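# Pack a tea order

### The arm

A 6-joint arm with a two-finger parallel gripper is mounted at the origin on the work surface. World frame = base frame: x ahead of the robot, y to its left, z up, the work surface at z = 0. Lengths are in m, angles in rad, forces in N, time in s.
With the tool pointing down it reaches from about 0.325 to 0.75 m from the base axis. Payload 7.6 kg.
Tool frame: the origin (TCP) lies on the centre line of the jaws, within the pads' length; the fingertips stand 11 mm ahead of it and the grasp point (between the pads) lies 8 mm behind it (bot.tips_ahead is the distance from the TCP to the fingertips, in m); z points along the fingers, y is the line along which they close (so a half turn about z gives the same grasp; the last joint's range is limited). The gripper opens to 85 mm and grips with 20 to 120 N. Pads are 22 mm wide; open, the fingers measure 114 mm over their backs; the gripper's body (76 mm by 85 mm) begins 54 mm behind the grasp point. The pads swing forward as they close: fully open they stand 13 mm farther back than shut.
Start: joints at [1.14, 0.052, 1.401, -0, 1.689, -0.07], TCP at [0.185, 0.491, 0.242] pointing down, gripper open.
Joint ranges: [-2.9, 2.9], [-0.91, 2.17], [0.12, 2.37], [-1.06, 4.2], [0.26, 2.73], [-2.93, 2.93]. Speed limits (rad/s): [2.57, 2.57, 3.01, 3.14, 3.14, 3.14].

### API

Orientations are given as a unit quaternion [x, y, z, w].
In Python, from station import bot gives the robot as it stands. The module is installed in compiled form; this text tells all that it offers.
- The arm moves only by the tool apply_moves, never from a script. Its argument "steps" is a list of rows, each a list of 2 entries, a list of its own where there are three numbers: the shift along the tool's x, y, z in units of 500 mm (1.0 is 500 mm), then the turn, a rotation vector about the tool's x, y, z in units of 1.5 rad (1.0 is 1.5 rad). A call has 1 to 8 rows; each row shifts and turns the commanded pose from where the row before left it, along the tool's axes as they then stand; what a row does not reach is not made up. A row lasts 1/8 s, in which the tool goes at most 62.5 mm and 10.7 degrees, less where a joint would pass 70% of its speed; a pose out of reach is approached as far as the arm can. A call with a number of a shift or a turn outside -1 to 1 is refused whole. A call with a gripper value outside its range is refused whole. "fingers" is the finger opening in mm, from 0 to 85.4, set as the call begins (left out, the last holds). The fingers move at their own pace and stop on an object; "grip_force" is the grip in N (left out, the last holds). Time passes only in rows, so rows that do not move let the fingers close. It gives the time, the measured TCP pose, the force, the opening and the grip force at its end, in the units of the state.
- bot.get_state(): the state, without advancing time (a new reading comes with each control period).
- bot.camera(name): name is "scene" or "top" or "wrist"; returns the picture (400x640x3 uint8, red, green, blue); there is no depth.
- bot.calibration(name): a dict with "mtx" (3x3 intrinsics, pixels), "k1" (the pictures are not rectified: a ray, as slopes to the right and down, at radius r is drawn at 1 + k1 r^2 times it, then the intrinsics apply), "R" (3x3) and "t" (3): a world point X has camera coordinates R X + t. Camera axes: x right, y down, z forward; pixel columns grow to the right and rows downward; lengths in m; the calibration is good to about 2 mm. A picture is of the moment at which its call begins: read the wrist's pose just before it. calibration takes no time and is no camera call; for the wrist camera it gives the pose at the moment of the call.
- bot.hand_in(): hands the job in; it is judged then, once.
The state is a dict: "time": time; "joint_positions": joint angles; "qvel": joint speeds; "tau": joint torques, N m; "tcp_pos": TCP position; "eef_rot": TCP orientation; "force": force on the tool from outside, world axes, zero at the start; "ft_torque": the same for the moment, N m; "opening": finger opening in m; "grasp_force": force on a finger pad.
Only numpy, scipy, OpenCV 4.12 (cv2) and the standard library are available. Lean on these libraries where they do the work, as an engineer would, in place of code of your own. Each camera call takes 0.05 s, during which the arm holds its last target. There are 200 camera calls.

### The job

First clear the shaker and the jigger off the carton blank and stand both on the black drip mat. Then fold all four walls of the carton straight up, and when they stand, set every amber tea bottle upright on the carton's floor, lowering it in gently rather than dropping it; finish with all four walls still up. Leave the green bottles and everything else where they are.

Things in the scene. Friction and masses are not known exactly. Their poses are not given: they have to be found in the camera images.
- carton: Flat cardboard carton blank fixed on a white packing stand. Origin on the table under its centre; z up, x and y along its sides, within 0.25 rad of the world axes. Its floor is 110 (x) by 150 (y) mm, upper face 30 mm above the table. A wall flap is hinged on each edge; raised walls stand 45 mm above the floor, their tabs 77 mm.
- flap_a (a joint): Angle of the wall flap hinged on the carton's -x (its front) edge (hinge line 55 mm from the carton's centre, 28 mm above the table): 0 flat, 1.57 straight up, stop at 1.6 rad; starts at 0 to 0.35. The crease is stiff enough (0.07 N m) to keep the flap where it is left. 4 mm board, 45 mm from hinge to outer edge.
- tab_a (a point): Grip point on the purple pull tab of flap_a, which sticks out 32 mm from the middle of the outer edge in the flap's plane, 20 mm wide (along the hinge), 6 mm thick. Point: mid width and thickness, 20 mm beyond the edge, 65 mm from the hinge. x: outwards from the hinge; y: along the hinge; z: inner face. The tab can turn between fingers that pinch its width.
- flap_b (a joint): Angle of the wall flap hinged on the carton's +x (its back) edge (hinge line 55 mm from the carton's centre, 28 mm above the table): 0 flat, 1.57 straight up, stop at 1.6 rad; starts at 0 to 0.35. The crease is stiff enough (0.07 N m) to keep the flap where it is left. 4 mm board, 45 mm from hinge to outer edge.
- tab_b (a point): Grip point on the purple pull tab of flap_b, which sticks out 32 mm from the middle of the outer edge in the flap's plane, 20 mm wide (along the hinge), 6 mm thick. Point: mid width and thickness, 20 mm beyond the edge, 65 mm from the hinge. x: outwards from the hinge; y: along the hinge; z: inner face. The tab can turn between fingers that pinch its width.
- flap_c (a joint): Angle of the wall flap hinged on the carton's +y (its left) edge (hinge line 75 mm from the carton's centre, 28 mm above the table): 0 flat, 1.57 straight up, stop at 1.6 rad; starts at 0 to 0.35. The crease is stiff enough (0.07 N m) to keep the flap where it is left. 4 mm board, 45 mm from hinge to outer edge.
- tab_c (a point): Grip point on the purple pull tab of flap_c, which sticks out 32 mm from the middle of the outer edge in the flap's plane, 20 mm wide (along the hinge), 6 mm thick. Point: mid width and thickness, 20 mm beyond the edge, 65 mm from the hinge. x: outwards from the hinge; y: along the hinge; z: inner face. The tab can turn between fingers that pinch its width.
- flap_d (a joint): Angle of the wall flap hinged on the carton's -y (its right) edge (hinge line 75 mm from the carton's centre, 28 mm above the table): 0 flat, 1.57 straight up, stop at 1.6 rad; starts at 0 to 0.35. The crease is stiff enough (0.07 N m) to keep the flap where it is left. 4 mm board, 45 mm from hinge to outer edge.
- tab_d (a point): Grip point on the purple pull tab of flap_d, which sticks out 32 mm from the middle of the outer edge in the flap's plane, 20 mm wide (along the hinge), 6 mm thick. Point: mid width and thickness, 20 mm beyond the edge, 65 mm from the hinge. x: outwards from the hinge; y: along the hinge; z: inner face. The tab can turn between fingers that pinch its width.
- tea0: Bottle of amber tea with a white cap, 85 mm tall: body 42 mm across up to 52 mm, cap 26 mm across from 58 to 85 mm up. About 180 g, most of it in a heavy base. Origin at the centre of its underside, z up. Two to four of these are present, standing on the lilac mat.
- tea1: Bottle of amber tea with a white cap, 85 mm tall: body 42 mm across up to 52 mm, cap 26 mm across from 58 to 85 mm up. About 180 g, most of it in a heavy base. Origin at the centre of its underside, z up. Two to four of these are present, standing on the lilac mat.
- tea2: Bottle of amber tea with a white cap, 85 mm tall: body 42 mm across up to 52 mm, cap 26 mm across from 58 to 85 mm up. About 180 g, most of it in a heavy base. Origin at the centre of its underside, z up. Two to four of these are present, standing on the lilac mat.
- tea3: Bottle of amber tea with a white cap, 85 mm tall: body 42 mm across up to 52 mm, cap 26 mm across from 58 to 85 mm up. About 180 g, most of it in a heavy base. Origin at the centre of its underside, z up. Two to four of these are present, standing on the lilac mat.
- green0: Bottle of teal-green tea with a black cap, same shape and size as the amber ones (85 mm tall, 42 mm across, cap 26 mm). Not part of the order. Origin at the centre of its underside, z up.
- green1: Bottle of teal-green tea with a black cap, same shape and size as the amber ones (85 mm tall, 42 mm across, cap 26 mm). Not part of the order. Origin at the centre of its underside, z up.
- shaker: Steel shaker, a plain upright cylinder 48 mm across and 80 mm tall, about 160 g, left standing on the blank. Origin at the centre of its underside, z up.
- jigger: Brass measuring jigger, an upright cylinder 34 mm across and 70 mm tall, 110 g, left standing on the blank. Origin at the centre of its underside, z up. Of shaker and jigger one stands on the carton's floor, the other on flap_c.
- drip_mat: Black ribbed drip mat flat on the counter, 210 (x) by 150 (y) mm, 1 mm thick; it lies to the left or to the right of the carton. Origin at its centre on the table.
- order_mat: Lilac mat on the other side of the carton, 210 (x) by 150 (y) mm, 1 mm thick, with the bottles on it, about 65 mm apart in x and 72 mm in y. Origin at its centre on the table.
- cup: Pale open cup, 64 mm across, 70 mm tall, a bystander beside the carton, to be left alone. Origin at the centre of its underside.
- topping: Jar with purple lid, 60 mm across, 70 mm tall, a bystander beside the carton, to be left alone. Origin at the centre of its underside.

How it is judged:
By the outcome, as a careful person would: the job done as asked, in the order asked, and still so for the second after the job is handed in, with the robot touching nothing.
Of tea0, tea1, tea2, tea3 only 2 to 4 are there at a start; the rules pass over those that are not, and their reading is None.
At some moment in a run one of tea0, tea1, tea2, tea3 may be knocked a few centimetres aside while the robot is not near it.
It also fails if it takes over 210 s, if anything falls off the work surface, if the arm or the gripper's body presses on something with over 40 N, if the wrist force passes 120 N, or if a joint passes its speed limit or range.

## Working session

There is one attempt and no reset: what is moved stays moved. The work goes in short steps, Python scripts to look and compute and a tool call to move; the robot and the scene stay as the last step left them, time stands still between calls to the robot, and variables do not carry over. Pictures are saved under pics/ and viewed, at most 14 in all, crops included, and the job is handed in when it is done.

Besides the shell and the picture viewer there is one more tool, called after "Request:" by a JSON object that holds its "fn" and its "kwargs". apply_moves: Moves the arm, as the interface text tells. Its arguments: {"type":"object","properties":{"steps":{"type":"array","items":{"type":"array"}},"fingers":{"type":"number"},"grip_force":{"type":"number"}},"required":["steps"]}

```bash
mkdir -p pics; ls
python3 - <<'E'
from station import bot
import cv2,numpy as np
s=bot.get_state();print({k:np.round(v,3) for k,v in s.items()})
for n in("scene","top"):
    cv2.imwrite(f"pics/{n}0.png",bot.camera(n)[:,:,::-1]);print(n,bot.calibration(n))
E
```

```text
pics
{'time': np.float64(0.0), 'joint_positions': array([ 1.14 ,  0.053,  1.402, -0.   ,  1.689, -0.07 ]), 'qvel': array([ 0.   ,  0.   ,  0.001,  0.   ,  0.001, -0.001]), 'tau': array([ 1.0000e-03, -3.8169e+01, -3.6018e+01,  0.0000e+00,  6.0000e-03,
       -0.0000e+00]), 'tcp_pos': array([0.185, 0.491, 0.241]), 'eef_rot': array([ 0.179,  0.984, -0.001, -0.   ]), 'force': array([ 0.335,  0.681, -0.278]), 'ft_torque': array([-0.001, -0.003,  0.026]), 'grasp_force': np.float64(0.0), 'opening': np.float64(0.086)}
scene {'mtx': array([[430.37806293,   0.        , 320.09596908],
       [  0.        , 430.37806293, 198.72315446],
       [  0.        ,   0.        ,   1.        ]]), 'k1': -0.030715454766316066, 'R': array([[ 0.70024878,  0.71372851, -0.01559645],
       [ 0.49389819, -0.50011368, -0.71130224],
       [-0.51547669,  0.49038547, -0.70271322]]), 't': array([-0.38516344, -0.23044954,  1.29587604])}
top {'mtx': array([[429.88491439,   0.        , 315.25023491],
       [  0.        , 429.88491439, 202.20229283],
       [  0.        ,   0.        ,   1.        ]]), 'k1': -0.0046013824866899785, 'R': array([[-0.01414785, -0.99980225,  0.01397507],
       [-0.98767058,  0.01179422, -0.15610166],
       [ 0.15590596, -0.01601127, -0.98764213]]), 't': array([-0.00842708,  0.54850627,  0.97814218])}
```

Create h.py:
```python
import numpy as np,cv2
from station import bot
from scipy.spatial.transform import Rotation as Ro
def pix(n,X):
    c=bot.calibration(n);p=np.atleast_2d(X)@np.array(c["R"]).T+np.array(c["t"])
    s=p[:,:2]/p[:,2:];s=s*(1+c["k1"]*(s**2).sum(1,keepdims=True));M=np.array(c["mtx"])
    return s@M[:2,:2].T+M[:2,2]
def ray(n,uv,z,c=None):
    c=c or bot.calibration(n);M=np.array(c["mtx"]);uv=np.atleast_2d(np.array(uv,float))
    d=cv2.undistortPoints(uv[:,None],M,np.array([c["k1"],0,0,0.]))[:,0]
    d=np.c_[d,np.ones(len(d))]@np.array(c["R"]);o=-np.array(c["R"]).T@np.array(c["t"])
    return o+d*((z-o[2])/d[:,2])[:,None]
def go(p,yaw=None,R=None):
    """shift in tool axes (units) & rotvec (units) to get tcp to p with orientation"""
    s=bot.get_state();R0=Ro.from_quat(s["eef_rot"])
    sh=R0.inv().apply(np.array(p)-s["tcp_pos"])/.5
    out=[np.round(sh,4)]
    if yaw is not None: R=Ro.from_euler("z",yaw)*Ro.from_euler("x",np.pi)
    if R is not None: out.append(np.round((R0.inv()*R).as_rotvec()/1.5,4))
    return out
```

```text
(no output)
```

View pics/top0.png

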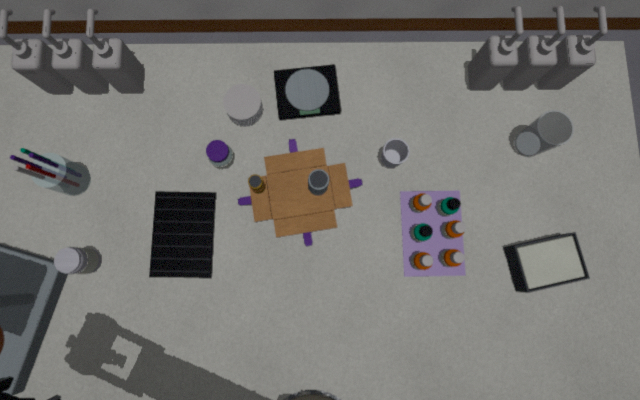

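View pics/scene0.png

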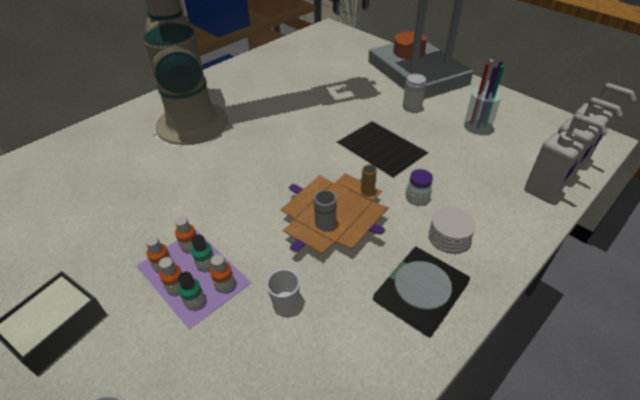

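Top view: drip mat on the left (+y) at (183,234). The carton is at about (303,192), with tabs b (293,145), a (308,239), c (245,201) and d (355,183). The jigger stands on flap c at (257,184) and the shaker on the floor at (318,180). There are four amber bottles (421,202), (455,229), (423,260), (453,258), and greens at (451,205) and (423,231).

```bash
cat >> h.py <<'E'
def blobs(im,lo,hi,mn=6):
    m=cv2.inRange(cv2.cvtColor(im,cv2.COLOR_BGR2HSV),np.array(lo),np.array(hi))
    n,l,st,c=cv2.connectedComponentsWithStats(m)
    return [(np.round(c[i],1).tolist(),int(st[i,4])) for i in range(1,n) if st[i,4]>=mn]
def tabpt(q,ang,i,r):
    """world point on flap i (a,b,c,d), r from hinge; q=x,y,yaw"""
    d=np.array([[-1,0],[1,0],[0,1],[0,-1]][i]);h=[.055,.055,.075,.075][i]
    p=d*(h+r*np.cos(ang));R=np.array([[np.cos(q[2]),-np.sin(q[2])],[np.sin(q[2]),np.cos(q[2])]])
    return np.r_[R@p+q[:2],.028+r*np.sin(ang)]
E
python3 - <<'E'
from h import *
for n in("top","scene"):
    im=cv2.imread(f"pics/{n}0.png");print(n,"purple",[b for b in blobs(im,(125,90,50),(150,255,255))])
    print("orange",blobs(im,(3,150,120),(12,255,255),10))
E
```

```text
top purple [([292.3, 145.4], 85), ([216.9, 150.6], 380), ([31.2, 154.7], 18), ([12.6, 157.0], 16), ([354.8, 182.6], 91), ([244.2, 200.6], 91), ([307.3, 238.4], 92)]
orange []
scene purple [([500.0, 62.3], 7), ([495.2, 67.6], 9), ([421.1, 177.5], 272), ([295.2, 188.2], 54), ([376.7, 228.5], 83), ([296.7, 245.1], 91)]
orange [([404.7, 37.6], 176), ([423.8, 37.7], 12), ([184.3, 233.3], 95), ([155.9, 253.8], 100), ([219.3, 273.1], 116), ([169.6, 275.6], 115)]
```

Run:
```python
from h import *
from scipy.optimize import least_squares
T={0:(307.3,238.4),1:(292.3,145.4),2:(244.2,200.6),3:(354.8,182.6)};S={0:(295.2,188.2),1:(376.7,228.5),3:(296.7,245.1)}
# top face of the tab: ~ +3mm
def f(v):
    r=[]
    for n,D in(("top",T),("scene",S)):
        for i,u in D.items(): r+=list(pix(n,tabpt(v[:3],v[3+i],i,.061)+[0,0,.002])[0]-u)
    return np.array(r+list((v[3:]-.17)*1.))
s=least_squares(f,[.5,0,0,.1,.1,.1,.1]);print(np.round(s.x,4),np.round(s.fun,1))
print("caps",np.round(ray("top",[(424,200),(457,226),(426,262),(456,256),(454,203),(425,231)],.085),3))
print("jig",np.round(ray("top",[(257,181)],.10),3),"shk",np.round(ray("top",[(319,176)],.11),3))
print("mat",np.round(ray("top",[(156,192),(216,192),(213,277),(150,277),(400,191),(461,191),(465,275),(404,276)],0),3))
print("cup",ray("top",[(395,148)],.07),"topping",ray("top",[(218,148)],.07))
```

```text
[ 5.764e-01  2.080e-02  1.474e-01 -1.000e-04  1.372e-01 -1.840e-02
  3.560e-02] [ 0.3  0.8  0.2 -0.3 -0.1  0.1  0.6  0.3  0.2 -0.1  1.  -0.   0.1 -0.
 -0.2 -0.  -0.2 -0.1]
caps [[ 0.544 -0.264  0.085]
 [ 0.483 -0.336  0.085]
 [ 0.403 -0.261  0.085]
 [ 0.416 -0.329  0.085]
 [ 0.536 -0.332  0.085]
 [ 0.473 -0.262  0.085]]
jig [[0.589 0.116 0.1  ]] shk [[ 0.597 -0.024  0.11 ]]
mat [[ 0.585  0.378  0.   ]
 [ 0.584  0.229  0.   ]
 [ 0.376  0.232  0.   ]
 [ 0.378  0.383  0.   ]
 [ 0.581 -0.228  0.   ]
 [ 0.579 -0.381  0.   ]
 [ 0.372 -0.377  0.   ]
 [ 0.372 -0.228  0.   ]]
cup [[ 0.67169618 -0.20570837  0.07      ]] topping [[0.67592248 0.21181235 0.07      ]]
```

Request:
{"fn": "apply_moves", "kwargs": {"steps": [[[0,0,0],[0,0,-0.0674]],[[0,0,0],[0,0,-0.0674]],[[0,0,0],[0,0,-0.0674]],[[0,0,0],[0,0,-0.0674]],[[0,0,0],[0,0,-0.0674]]]}}

```text
time: 0.72
tcp_pos: [0.1852, 0.491, 0.2418]
eef_rot: [-0.074, 0.997, -0.0, -0.0]
force: [0.2, -0.1, -0.1]
opening: 0.0851
grasp_force: 0.0
```

Request:
{"fn": "apply_moves", "kwargs": {"steps": [[[-0.0574,-0.0717,0],[0,0,0]],[[-0.0574,-0.0717,0],[0,0,0]],[[-0.0574,-0.0717,0],[0,0,0]],[[-0.0574,-0.0717,0],[0,0,0]],[[-0.0574,-0.0717,0],[0,0,0]],[[-0.0574,-0.0717,0],[0,0,0]],[[-0.0574,-0.0717,0],[0,0,0]]]}}

```text
time: 1.6
tcp_pos: [0.4211, 0.2706, 0.242]
eef_rot: [-0.072, 0.997, -0.0, -0.0]
force: [0.9, 0.6, -0.4]
opening: 0.0851
grasp_force: 0.0
```

Request:
{"fn": "apply_moves", "kwargs": {"steps": [[[-0.0574,-0.0717,0],[0,0,0]],[[-0.0574,-0.0717,0],[0,0,0]],[[-0.0574,-0.0717,0],[0,0,0]],[[-0.0574,-0.0717,0],[0,0,0]],[[-0.0574,-0.0717,0],[0,0,0]],[[0,0,0],[0,0,0]],[[0,0,0],[0,0,0]]]}}

```text
time: 2.48
tcp_pos: [0.5878, 0.1155, 0.2418]
eef_rot: [-0.072, 0.997, 0.0, -0.001]
force: [-0.1, -0.1, 0.7]
opening: 0.0854
grasp_force: 0.0
```

Run:
```python
from h import *
s=bot.get_state();print({k:np.round(s[k],3) for k in("time","joint_positions","tcp_pos","eef_rot","force")},bot.tips_ahead)
c=bot.calibration("wrist");cv2.imwrite("pics/w1.png",bot.camera("wrist")[:,:,::-1]);print(c)
q=[.5764,.0208,.1474]
print([np.round(pix("wrist",tabpt(q,a,i,.077)),0).tolist() for i,a in enumerate([0,.137,0,.036])])
print(go([.589,.116,.2],np.pi+.147))
```

```text
{'time': np.float64(2.475), 'joint_positions': array([ 0.132,  0.264,  1.167,  0.   ,  1.712, -1.583]), 'tcp_pos': array([0.588, 0.115, 0.242]), 'eef_rot': array([-0.072,  0.997,  0.   , -0.001]), 'force': array([-0.089, -0.052,  0.693])} 0.011
{'mtx': array([[285.55595852,   0.        , 323.20693991],
       [  0.        , 285.55595852, 196.48094243],
       [  0.        ,   0.        ,   1.        ]]), 'k1': -0.039788966969849626, 'R': array([[-1.44388046e-01,  9.89521045e-01,  4.39909833e-04],
       [ 9.40167217e-01,  1.37047802e-01,  3.11935095e-01],
       [ 3.08606053e-01,  4.54532876e-02, -9.50103312e-01]]), 't': array([-0.02968446, -0.6083682 ,  0.19211866])}
[[[237.0, 30.0]], [[253.0, 252.0]], [[372.0, 151.0]], [[123.0, 152.0]]]
[array([-0.0028, -0.0002,  0.0843]), array([ 0.0002, -0.0003, -0.001 ])]
```

View pics/w1.png

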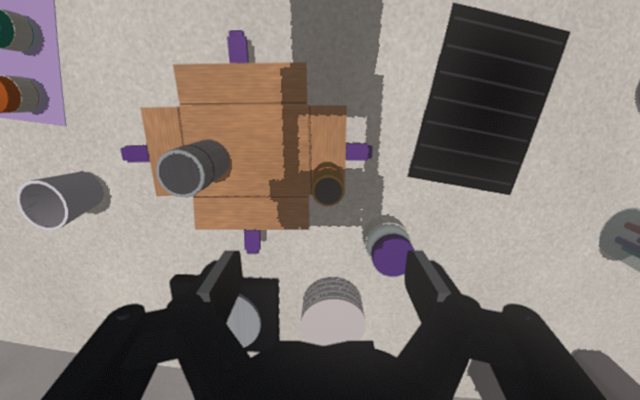

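The wrist picture confirms the carton fit: the tab ends fall within about 2 px of the prediction. The jigger top is at (328,191) and the shaker top at (181,173).

Run:
```python
from h import *
J=ray("wrist",[(328,191)],.10)[0];S=ray("wrist",[(181,173)],.11)[0];print(J,S)
print(go([J[0],J[1],.068],np.pi+.147))
```

```text
[0.59047721 0.12139001 0.1       ] [ 0.58997425 -0.02036934  0.11      ]
[array([-0.0074,  0.01  ,  0.3483]), array([ 0.0002, -0.0003, -0.001 ])]
```

Request:
{"fn": "apply_moves", "kwargs": {"steps": [[[-0.005,0.006,0.058],[0,0,0]],[[0,0,0.058],[0,0,0]],[[0,0,0.058],[0,0,0]],[[0,0,0.058],[0,0,0]],[[0,0,0.058],[0,0,0]],[[0,0,0.058],[0,0,0]],[[0,0,0],[0,0,0]]]}}

```text
time: 3.4
tcp_pos: [0.5881, 0.1193, 0.0661]
eef_rot: [-0.073, 0.997, -0.0, -0.002]
force: [-0.6, -0.9, -0.3]
opening: 0.0854
grasp_force: 0.0
```

Request:
{"fn": "apply_moves", "kwargs": {"steps": [[[0,0,0],[0,0,0]],[[0,0,0],[0,0,0]],[[0,0,0],[0,0,0]],[[0,0,0],[0,0,0]],[[0,0,0],[0,0,0]],[[0,0,0],[0,0,0]]], "fingers": 25, "grip_force": 35}}

```text
time: 4.15
tcp_pos: [0.5908, 0.1187, 0.0696]
eef_rot: [-0.072, 0.997, 0.0, 0.001]
force: [-1.0, 2.0, 5.9]
opening: 0.0331
grasp_force: 35.6
```

Request:
{"fn": "apply_moves", "kwargs": {"steps": [[[0,0,-0.02],[0,0,0]],[[0,0,-0.04],[0,0,0]],[[0,0,-0.04],[0,0,0]],[[0,0,-0.04],[0,0,0]]]}}

```text
time: 4.65
tcp_pos: [0.5904, 0.1185, 0.1404]
eef_rot: [-0.072, 0.997, 0.0, 0.001]
force: [1.3, -0.3, -0.4]
opening: 0.0332
grasp_force: 35.1
```

Request:
{"fn": "apply_moves", "kwargs": {"steps": [[[0.012,0.076,0],[0,0,0]],[[0.012,0.076,0],[0,0,0]],[[0.012,0.076,0],[0,0,0]],[[0.012,0.076,0],[0,0,0]],[[0.012,0.076,0],[0,0,0]],[[0.012,0.076,0],[0,0,0]],[[0,0,0],[0,0,0]]]}}

```text
time: 5.52
tcp_pos: [0.5207, 0.3413, 0.1393]
eef_rot: [-0.074, 0.997, 0.0, 0.0]
force: [-0.0, 0.3, -0.8]
opening: 0.0334
grasp_force: 35.2
```

Request:
{"fn": "apply_moves", "kwargs": {"steps": [[[0,0,0.04],[0,0,0]],[[0,0,0.04],[0,0,0]],[[0,0,0.04],[0,0,0]],[[0,0,0.04],[0,0,0]],[[0,0,0.02],[0,0,0]],[[0,0,0.01],[0,0,0]],[[0,0,0.006],[0,0,0]],[[0,0,0],[0,0,0]]]}}

```text
time: 6.52
tcp_pos: [0.5219, 0.3391, 0.0408]
eef_rot: [-0.072, 0.997, 0.0, 0.0]
force: [0.6, 0.2, -1.3]
opening: 0.0331
grasp_force: 35.2
```

Request:
{"fn": "apply_moves", "kwargs": {"steps": [[[0,0,0.003],[0,0,0]],[[0,0,0],[0,0,0]],[[0,0,0],[0,0,0]]]}}

```text
time: 6.9
tcp_pos: [0.5221, 0.3393, 0.0397]
eef_rot: [-0.072, 0.997, 0.0, 0.001]
force: [-0.6, 0.5, 4.0]
opening: 0.0333
grasp_force: 35.4
```

Request:
{"fn": "apply_moves", "kwargs": {"steps": [[[0,0,0],[0,0,0]],[[0,0,0],[0,0,0]],[[0,0,0],[0,0,0]]], "fingers": 60}}

```text
time: 7.28
tcp_pos: [0.5216, 0.3389, 0.0386]
eef_rot: [-0.072, 0.997, -0.0, -0.0]
force: [-0.2, 0.1, -0.4]
opening: 0.0602
grasp_force: 0.0
```

Request:
{"fn": "apply_moves", "kwargs": {"steps": [[[0,0,-0.07],[0,0,0]],[[0,0,-0.09],[0,0,0]],[[0,0,-0.09],[0,0,0]],[[0,0,-0.08],[0,0,0]]], "fingers": 85}}

```text
time: 7.78
tcp_pos: [0.5217, 0.3389, 0.2056]
eef_rot: [-0.072, 0.997, 0.0, 0.0]
force: [0.3, -0.2, -0.2]
opening: 0.0852
grasp_force: 0.0
```

Run:
```python
from h import *
im=bot.camera("top")[:,:,::-1].copy();cv2.imwrite("pics/t1.png",im)
c=lambda u,v,w=50:cv2.resize(im[v-w:v+w,u-w:u+w],(390,390),interpolation=cv2.INTER_CUBIC)
cv2.imwrite("pics/t1c.png",np.hstack([c(185,220),c(305,185)]))
print(go([.5917,-.022,.21],np.pi+.147))
```

```text
[array([-0.0313, -0.7358,  0.0022]), array([ 0.0024,  0.0062, -0.0015])]
```

View pics/t1c.png

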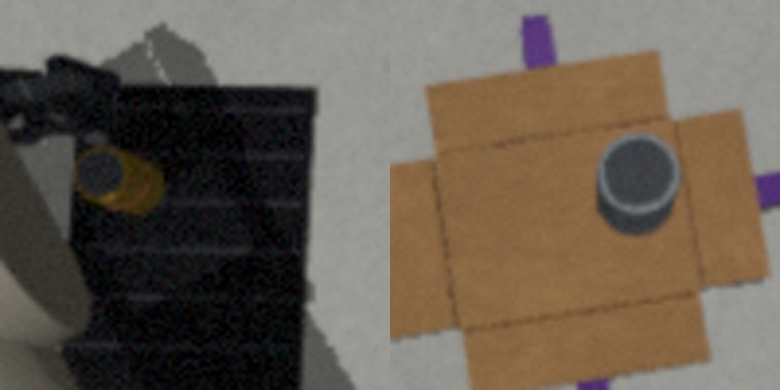

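The jigger stands on the drip mat. The shaker is undisturbed on the floor.

Request:
{"fn": "apply_moves", "kwargs": {"steps": [[[-0.004,-0.092,0],[0,0,0]],[[-0.004,-0.092,0],[0,0,0]],[[-0.004,-0.092,0],[0,0,0]],[[-0.004,-0.092,0],[0,0,0]],[[-0.004,-0.092,0],[0,0,0]],[[-0.004,-0.092,0],[0,0,0]],[[-0.004,-0.092,0],[0,0,0]],[[-0.003,-0.092,0],[0,0,0]]]}}

```text
time: 8.82
tcp_pos: [0.5902, -0.0245, 0.2035]
eef_rot: [-0.072, 0.997, 0.0, -0.0]
force: [-0.1, -0.1, 0.0]
opening: 0.0852
grasp_force: 0.0
```

Request:
{"fn": "apply_moves", "kwargs": {"steps": [[[0,0,0],[0,0,0]],[[0,0,0.046],[0,0,0]],[[0,0,0.046],[0,0,0]],[[0,0,0.046],[0,0,0]],[[0,0,0.046],[0,0,0]],[[0,0,0.046],[0,0,0]],[[0,0,0.04],[0,0,0]],[[0,0,0],[0,0,0]]]}}

```text
time: 9.82
tcp_pos: [0.589, -0.0223, 0.0669]
eef_rot: [-0.073, 0.997, 0.0, -0.002]
force: [0.9, 0.2, -0.3]
opening: 0.0852
grasp_force: 0.0
```

Request:
{"fn": "apply_moves", "kwargs": {"steps": [[[0,0,0],[0,0,0]],[[0,0,0],[0,0,0]],[[0,0,0],[0,0,0]],[[0,0,0],[0,0,0]],[[0,0,0],[0,0,0]]], "fingers": 38, "grip_force": 40}}

```text
time: 10.45
tcp_pos: [0.5909, -0.0231, 0.0702]
eef_rot: [-0.072, 0.997, -0.0, 0.001]
force: [0.7, -0.5, 6.1]
opening: 0.0474
grasp_force: 41.5
```

Request:
{"fn": "apply_moves", "kwargs": {"steps": [[[0,0,-0.02],[0,0,0]],[[0,0,-0.05],[0,0,0]],[[0,0,-0.06],[0,0,0]],[[0,0,-0.05],[0,0,0]]]}}

```text
time: 10.95
tcp_pos: [0.5899, -0.023, 0.1599]
eef_rot: [-0.072, 0.997, 0.0, -0.0]
force: [-0.7, 0.2, -1.3]
opening: 0.0471
grasp_force: 41.4
```

Request:
{"fn": "apply_moves", "kwargs": {"steps": [[[0.025,0.079,0],[0,0,0]],[[0.025,0.079,0],[0,0,0]],[[0.025,0.079,0],[0,0,0]],[[0.025,0.079,0],[0,0,0]],[[0.025,0.079,0],[0,0,0]],[[0.025,0.079,0],[0,0,0]],[[0.025,0.079,0],[0,0,0]],[[0.025,0.079,0],[0,0,0]]]}}

```text
time: 11.95
tcp_pos: [0.4446, 0.2763, 0.1588]
eef_rot: [-0.072, 0.997, -0.0, -0.0]
force: [0.3, 0.0, -1.5]
opening: 0.0471
grasp_force: 41.6
```

Request:
{"fn": "apply_moves", "kwargs": {"steps": [[[0,0,0.05],[0,0,0]],[[0,0,0.05],[0,0,0]],[[0,0,0.05],[0,0,0]],[[0,0,0.05],[0,0,0]],[[0,0,0.024],[0,0,0]],[[0,0,0.01],[0,0,0]],[[0,0,0.004],[0,0,0]],[[0,0,0],[0,0,0]]]}}

```text
time: 12.95
tcp_pos: [0.446, 0.2755, 0.0405]
eef_rot: [-0.072, 0.997, 0.0, 0.001]
force: [0.6, -1.5, 0.0]
opening: 0.0475
grasp_force: 41.7
```

Request:
{"fn": "apply_moves", "kwargs": {"steps": [[[0,0,0.002],[0,0,0]],[[0,0,0],[0,0,0]],[[0,0,0],[0,0,0]]]}}

```text
time: 13.32
tcp_pos: [0.4461, 0.2756, 0.0402]
eef_rot: [-0.072, 0.997, 0.0, 0.001]
force: [-2.1, -1.7, 5.3]
opening: 0.0474
grasp_force: 42.3
```

Request:
{"fn": "apply_moves", "kwargs": {"steps": [[[0,0,0],[0,0,0]],[[0,0,0],[0,0,0]],[[0,0,0],[0,0,0]]], "fingers": 76}}

```text
time: 13.7
tcp_pos: [0.4456, 0.2753, 0.0388]
eef_rot: [-0.072, 0.997, 0.0, 0.0]
force: [0.3, 0.4, -0.2]
opening: 0.076
grasp_force: 0.0
```

Request:
{"fn": "apply_moves", "kwargs": {"steps": [[[0,0,-0.06],[0,0,0]],[[0,0,-0.09],[0,0,0]],[[0,0,-0.09],[0,0,0]],[[0,0,-0.09],[0,0,0]],[[0,0,-0.08],[0,0,0]]]}}

```text
time: 14.32
tcp_pos: [0.4456, 0.2753, 0.2456]
eef_rot: [-0.072, 0.997, 0.0, 0.0]
force: [0.2, 0.0, 0.4]
opening: 0.0758
grasp_force: 0.0
```

Run:
```python
from h import *
q=[.5764,.0208,.1474]
for i,a in enumerate([0,.137,0,.036]): print("abcd"[i],np.round(tabpt(q,a,i,.066),4))
# over tab a, closing along cy
p=tabpt(q,0,0,.066);print(go([p[0],p[1],.1],np.pi+.147))
```

```text
a [0.4567 0.003  0.028 ]
b [0.6955 0.0385 0.037 ]
c [0.5557 0.1603 0.028 ]
d [ 0.5971 -0.1186  0.0304]
[array([ 0.0567, -0.5422,  0.2909]), array([ 0.0003,  0.0006, -0.0015])]
```

Run:
```python
from h import *
im=cv2.imread("pics/w1.png");P=[b for b in blobs(im,(125,90,40),(150,255,255),60)];print(P)
c0=bot.calibration
C={'mtx':np.array([[285.556,0,323.207],[0,285.556,196.481],[0,0,1]]),'k1':-.03979,'R':np.array([[-1.44388046e-01,9.89521045e-01,4.39909833e-04],[9.40167217e-01,1.37047802e-01,3.11935095e-01],[3.08606053e-01,4.54532876e-02,-9.50103312e-01]]),'t':np.array([-.02968446,-.6083682,.19211866])}
class B:pass
import h
h.bot=B();h.bot.calibration=lambda n:C if n=="wrist" else c0(n)
from scipy.optimize import least_squares
T={0:(307.3,238.4),1:(292.3,145.4),2:(244.2,200.6),3:(354.8,182.6)};S={0:(295.2,188.2),1:(376.7,228.5),3:(296.7,245.1)}
W={}
for i,g in enumerate([(237,45),(252,240),(360,151),(134,153)]):
    for b in P:
        if np.hypot(*np.subtract(b[0],g))<12: W[i]=b[0]
print(W)
def f(v):
    r=[]
    for n,D in(("top",T),("scene",S),("wrist",W)):
        for i,u in D.items(): r+=list(pix(n,tabpt(v[:3],v[3+i],i,.061)+[0,0,.002])[0]-u)
    return np.array(r+list((v[3:]-.17)*1.))
s=least_squares(f,[.5,0,0,.1,.1,.1,.1],loss="soft_l1");print(np.round(s.x,4),np.round(f(s.x),1))
for i in range(4): print("abcd"[i],np.round(tabpt(s.x[:3],s.x[3+i],i,.066),4))
```

```text
[([237.2, 46.7], 524), ([357.8, 151.5], 372), ([134.8, 153.3], 377), ([252.0, 241.0], 318), ([391.9, 256.3], 1094)]
{0: [237.2, 46.7], 1: [252.0, 241.0], 2: [357.8, 151.5], 3: [134.8, 153.3]}
[ 0.5772  0.0202  0.1464  0.0118  0.1337 -0.0792  0.0425] [ 0.4  0.5  0.5 -0.6  0.4 -0.1  0.8 -0.1  0.3 -0.1  1.1  0.4  0.2  0.2
  0.3 -0.6  0.   0.5  0.6 -0.4 -0.1 -0.  -0.2 -0.  -0.2 -0.1]
a [0.4575 0.0026 0.0288]
b [0.6964 0.0378 0.0368]
c [0.5567 0.1595 0.0228]
d [ 0.5978 -0.1192  0.0308]
```

Request:
{"fn": "apply_moves", "kwargs": {"steps": [[[0.008,-0.077,0.02],[0,0,0]],[[0.008,-0.077,0.02],[0,0,0]],[[0.008,-0.077,0.02],[0,0,0]],[[0.008,-0.077,0.02],[0,0,0]],[[0.008,-0.077,0.02],[0,0,0]],[[0.008,-0.077,0.02],[0,0,0]],[[0.008,-0.08,0.02],[0,0,0]],[[0,0,0],[0,0,0]]], "fingers": 45}}

```text
time: 15.32
tcp_pos: [0.4565, 0.0012, 0.1729]
eef_rot: [-0.071, 0.998, 0.0, -0.001]
force: [0.1, 0.7, -0.2]
opening: 0.0449
grasp_force: 0.0
```

Request:
{"fn": "apply_moves", "kwargs": {"steps": [[[0,0,0.06],[0,0,0]],[[0,0,0.06],[0,0,0]],[[0,0,0.06],[0,0,0]],[[0,0,0.06],[0,0,0]],[[0,0,0.04],[0,0,0]],[[0,0,0.017],[0,0,0]],[[0,0,0],[0,0,0]]]}}

```text
time: 16.2
tcp_pos: [0.457, 0.0035, 0.0254]
eef_rot: [-0.073, 0.997, 0.0, -0.0]
force: [0.3, -0.3, 0.4]
opening: 0.0449
grasp_force: 0.0
```

Request:
{"fn": "apply_moves", "kwargs": {"steps": [[[0,0,0],[0,0,0]],[[0,0,0],[0,0,0]],[[0,0,0],[0,0,0]],[[0,0,0],[0,0,0]],[[0,0,0],[0,0,0]]], "fingers": 10, "grip_force": 25}}

```text
time: 16.82
tcp_pos: [0.4577, 0.0026, 0.0259]
eef_rot: [-0.072, 0.997, -0.0, 0.001]
force: [2.4, -5.1, 1.4]
opening: 0.0195
grasp_force: 24.8
```

Pinched the tab (19.5 mm). Fold a.

Request:
{"fn": "apply_moves", "kwargs": {"steps": [[[-0.0012,0,-0.0174],[0,0,0]],[[-0.0035,0,-0.0171],[0,0,0]],[[-0.0057,0,-0.0165],[0,0,0]],[[-0.0078,0,-0.0156],[0,0,0]],[[-0.0098,0,-0.0145],[0,0,0]],[[-0.0116,0,-0.013],[0,0,0]]]}}

```text
time: 17.58
tcp_pos: [0.4757, 0.0053, 0.0713]
eef_rot: [-0.072, 0.997, -0.0, -0.001]
force: [1.6, -5.7, -7.5]
opening: 0.0187
grasp_force: 25.1
```

Request:
{"fn": "apply_moves", "kwargs": {"steps": [[[-0.0133,0,-0.0114],[0,0,0]],[[-0.0147,0,-0.0095],[0,0,0]],[[-0.0158,0,-0.0075],[0,0,0]],[[-0.0167,0,-0.0054],[0,0,0]],[[-0.0172,0,-0.0031],[0,0,0]],[[-0.0175,0,-0.0008],[0,0,0]],[[0,0,0],[0,0,0]],[[0,0,0],[0,0,0]]]}}

```text
time: 18.58
tcp_pos: [0.5229, 0.0122, 0.0904]
eef_rot: [-0.072, 0.997, -0.0, -0.001]
force: [-0.3, -5.7, -1.3]
opening: 0.0192
grasp_force: 25.5
```

Run:
```python
from h import *
im=bot.camera("scene")[:,:,::-1].copy()
cv2.imwrite("pics/s2.png",cv2.resize(im[90:320,130:450],(780,560),interpolation=cv2.INTER_CUBIC))
```

```text
(no output)
```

View pics/s2.png

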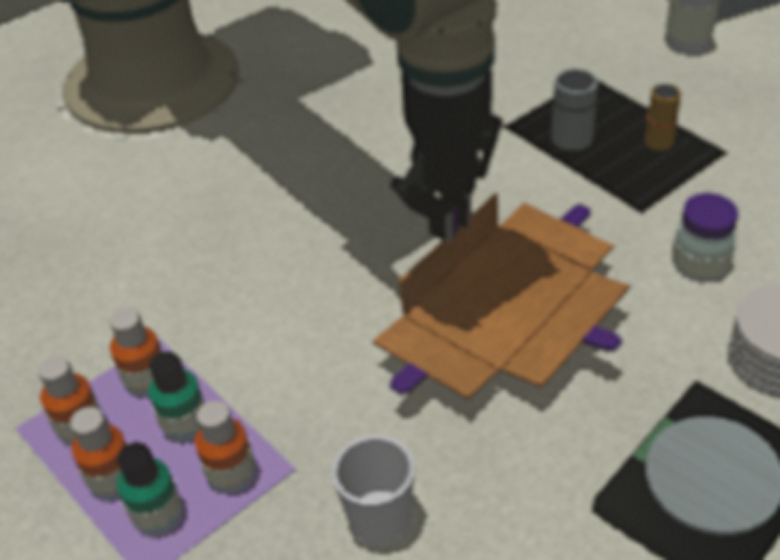

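Flap a stands straight up (TCP is directly above hinge a). Shaker and jigger are both upright on the drip mat. Release and go to b.

Request:
{"fn": "apply_moves", "kwargs": {"steps": [[[0,0,0],[0,0,0]],[[0,0,0],[0,0,0]],[[0,0,-0.08],[0,0,0]],[[0,0,-0.08],[0,0,0]]], "fingers": 45}}

```text
time: 19.12
tcp_pos: [0.5233, 0.0132, 0.172]
eef_rot: [-0.072, 0.997, 0.0, -0.0]
force: [1.2, 0.2, -0.2]
opening: 0.0453
grasp_force: 0.0
```

Request:
{"fn": "apply_moves", "kwargs": {"steps": [[[-0.07,0,0],[0,0,0]],[[-0.07,0,0],[0,0,0]],[[-0.07,0,0],[0,0,0]],[[-0.07,0,0],[0,0,0]],[[-0.07,0,0],[0,0,0]],[[0,0,0],[0,0,0]]]}}

```text
time: 19.88
tcp_pos: [0.6976, 0.0388, 0.1689]
eef_rot: [-0.073, 0.997, 0.0, -0.001]
force: [0.0, -0.8, 0.0]
opening: 0.0451
grasp_force: 0.0
```

Run:
```python
from h import *
for a0 in (.135,0.02):
    t=np.linspace(a0,1.59,13);print(np.round(np.c_[-np.diff(np.cos(t)),-np.diff(np.sin(t))]*.132,4).tolist())
p=tabpt([.5768,.0205,.147],.135,1,.066);print(p,bot.get_state()["tcp_pos"],go(p-[0,0,.002],np.pi+.147))
```

```text
[[0.0031, -0.0157], [0.005, -0.0152], [0.0068, -0.0145], [0.0085, -0.0136], [0.0101, -0.0124], [0.0115, -0.0111], [0.0128, -0.0097], [0.0138, -0.008], [0.0147, -0.0063], [0.0154, -0.0045], [0.0158, -0.0026], [0.016, -0.0007]]
[[0.0015, -0.0172], [0.0037, -0.0169], [0.0059, -0.0162], [0.0079, -0.0153], [0.0099, -0.0142], [0.0116, -0.0127], [0.0132, -0.0111], [0.0145, -0.0093], [0.0156, -0.0073], [0.0164, -0.0052], [0.017, -0.003], [0.0172, -0.0008]]
[0.69590097 0.03813505 0.03688296] [0.69763166 0.03875099 0.16892662] [array([ 0.003 , -0.001 ,  0.2681]), array([ 0.0006, -0.0015, -0.001 ])]
```

Request:
{"fn": "apply_moves", "kwargs": {"steps": [[[0.002,0,0.06],[0,0,0]],[[0,0,0.06],[0,0,0]],[[0,0,0.06],[0,0,0]],[[0,0,0.06],[0,0,0]],[[0,0,0.028],[0,0,0]],[[0,0,0],[0,0,0]]]}}

```text
time: 20.62
tcp_pos: [0.6951, 0.038, 0.0368]
eef_rot: [-0.072, 0.997, 0.0, -0.001]
force: [-0.1, 0.6, -0.3]
opening: 0.0452
grasp_force: 0.0
```

Request:
{"fn": "apply_moves", "kwargs": {"steps": [[[0,0,0],[0,0,0]],[[0,0,0],[0,0,0]],[[0,0,0],[0,0,0]],[[0,0,0],[0,0,0]],[[0,0,0],[0,0,0]]], "fingers": 10}}

```text
time: 21.25
tcp_pos: [0.6969, 0.0378, 0.0383]
eef_rot: [-0.072, 0.997, -0.0, 0.002]
force: [5.5, -0.9, 3.0]
opening: 0.0189
grasp_force: 25.4
```

Request:
{"fn": "apply_moves", "kwargs": {"steps": [[[0.0031,0,-0.0157],[0,0,0]],[[0.005,0,-0.0152],[0,0,0]],[[0.0068,0,-0.0145],[0,0,0]],[[0.0085,0,-0.0136],[0,0,0]],[[0.0101,0,-0.0124],[0,0,0]],[[0.0115,0,-0.0111],[0,0,0]]]}}

```text
time: 22.0
tcp_pos: [0.6724, 0.0343, 0.0777]
eef_rot: [-0.072, 0.997, -0.0, -0.001]
force: [-0.9, -4.5, -9.9]
opening: 0.019
grasp_force: 25.4
```

Request:
{"fn": "apply_moves", "kwargs": {"steps": [[[0.0128,0,-0.0097],[0,0,0]],[[0.0138,0,-0.008],[0,0,0]],[[0.0147,0,-0.0063],[0,0,0]],[[0.0154,0,-0.0045],[0,0,0]],[[0.0158,0,-0.0026],[0,0,0]],[[0.016,0,-0.0007],[0,0,0]],[[0,0,0],[0,0,0]],[[0,0,0],[0,0,0]]]}}

```text
time: 23.0
tcp_pos: [0.6304, 0.0282, 0.0961]
eef_rot: [-0.072, 0.997, -0.0, 0.002]
force: [1.2, -5.1, -3.9]
opening: 0.019
grasp_force: 24.8
```

Request:
{"fn": "apply_moves", "kwargs": {"steps": [[[0,0,0],[0,0,0]],[[0,0,0],[0,0,0]],[[0,0,-0.08],[0,0,0]],[[0,0,-0.08],[0,0,0]],[[0.027,0.07,0],[0,0,0]],[[0.027,0.07,0],[0,0,0]],[[0.027,0.07,0],[0,0,0]],[[0.027,0.07,0],[0,0,0]]], "fingers": 45}}

```text
time: 24.0
tcp_pos: [0.5555, 0.1606, 0.1753]
eef_rot: [-0.073, 0.997, 0.001, 0.001]
force: [-0.4, -0.3, -0.2]
opening: 0.0451
grasp_force: 0.0
```

Request:
{"fn": "apply_moves", "kwargs": {"steps": [[[0,0,0],[0,0,0.105]],[[0,0,0],[0,0,0.105]],[[0,0,0],[0,0,0.105]],[[0,0,0],[0,0,0.105]],[[0,0,0],[0,0,0.105]]]}}

```text
time: 24.62
tcp_pos: [0.5562, 0.1597, 0.1752]
eef_rot: [0.318, 0.948, 0.001, 0.0]
force: [0.7, -0.3, 0.9]
opening: 0.045
grasp_force: 0.0
```

Request:
{"fn": "apply_moves", "kwargs": {"steps": [[[0,0,0],[0,0,0.105]],[[0,0,0],[0,0,0.105]],[[0,0,0],[0,0,0.105]],[[0,0,0],[0,0,0.105]],[[0,0,0],[0,0,0.102]],[[0,0,0],[0,0,0]],[[0,0,0],[0,0,0]]]}}

```text
time: 25.5
tcp_pos: [0.5562, 0.1593, 0.1748]
eef_rot: [0.653, 0.758, 0.0, 0.0]
force: [-0.3, -0.4, -0.3]
opening: 0.0453
grasp_force: 0.0
```

Run:
```python
from h import *
from scipy.optimize import least_squares
q=[.5768,.0205,.147]
W={}
for n in("wrist","scene"):
    c=bot.calibration(n) if n=="wrist" else None
    im=bot.camera(n)[:,:,::-1].copy();cv2.imwrite(f"pics/{n}3.png",im)
    B=blobs(im,(125,90,40),(150,255,255),20);print(n,B,[np.round(pix(n,tabpt(q,a,2,.061)),0).tolist() for a in(0,.2)])
p=tabpt(q,0.02,2,.066);print(p,bot.get_state()["tcp_pos"],go(p,np.pi/2+.147))
```

```text
wrist [([467.8, 155.6], 2865), ([323.8, 191.4], 490)] [[[323.0, 190.0]], [[323.0, 195.0]]]
scene [([492.5, 79.4], 125), ([586.0, 152.8], 20), ([570.0, 171.4], 22), ([420.9, 177.7], 282), ([366.1, 178.3], 33), ([355.9, 200.3], 29), ([296.7, 245.1], 90)] [[[367.0, 177.0]], [[367.0, 174.0]]]
[0.5561495  0.15996625 0.02931991] [0.55615322 0.15917685 0.17454529] [array([1.500e-03, 1.000e-04, 2.905e-01]), array([ 0.0002, -0.0002,  0.    ])]
```

View pics/wrist3.png

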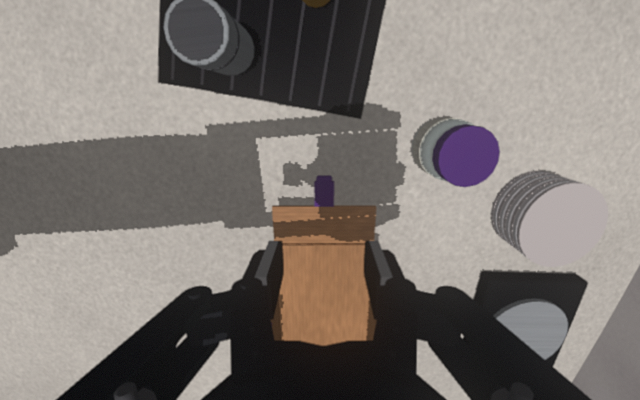

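Flap c lies flat at tab (324,191), and the topping jar (455,155) is clear of the hand. Fold c.

Request:
{"fn": "apply_moves", "kwargs": {"steps": [[[0.002,0,0.06],[0,0,0]],[[0,0,0.06],[0,0,0]],[[0,0,0.06],[0,0,0]],[[0,0,0.06],[0,0,0]],[[0,0,0.04],[0,0,0]],[[0,0,0.012],[0,0,0]],[[0,0,0],[0,0,0]]]}}

```text
time: 26.48
tcp_pos: [0.5564, 0.1601, 0.0289]
eef_rot: [0.654, 0.757, 0.0, 0.0]
force: [0.2, -0.4, 0.3]
opening: 0.045
grasp_force: 0.0
```

Request:
{"fn": "apply_moves", "kwargs": {"steps": [[[0,0,0],[0,0,0]],[[0,0,0],[0,0,0]],[[0,0,0],[0,0,0]],[[0,0,0],[0,0,0]],[[0,0,0],[0,0,0]]], "fingers": 10}}

```text
time: 27.1
tcp_pos: [0.5567, 0.1602, 0.0296]
eef_rot: [0.654, 0.756, 0.001, 0.001]
force: [-0.6, -0.1, 5.6]
opening: 0.0191
grasp_force: 25.9
```

Request:
{"fn": "apply_moves", "kwargs": {"steps": [[[-0.0015,0,-0.0172],[0,0,0]],[[-0.0037,0,-0.0169],[0,0,0]],[[-0.0059,0,-0.0162],[0,0,0]],[[-0.0079,0,-0.0153],[0,0,0]],[[-0.0099,0,-0.0142],[0,0,0]],[[-0.0116,0,-0.0127],[0,0,0]]]}}

```text
time: 27.85
tcp_pos: [0.5594, 0.1401, 0.0744]
eef_rot: [0.654, 0.756, 0.001, 0.0]
force: [5.4, 1.2, -6.1]
opening: 0.0188
grasp_force: 25.2
```

Request:
{"fn": "apply_moves", "kwargs": {"steps": [[[-0.0132,0,-0.0111],[0,0,0]],[[-0.0145,0,-0.0093],[0,0,0]],[[-0.0156,0,-0.0073],[0,0,0]],[[-0.0164,0,-0.0052],[0,0,0]],[[-0.017,0,-0.003],[0,0,0]],[[-0.0172,0,-0.0008],[0,0,0]],[[0,0,0],[0,0,0]],[[0,0,0],[0,0,0]]]}}

```text
time: 28.85
tcp_pos: [0.5664, 0.0937, 0.094]
eef_rot: [0.654, 0.756, 0.001, 0.001]
force: [1.0, 1.9, 4.9]
opening: 0.0188
grasp_force: 25.7
```

Run:
```python
from h import *
q=[.5768,.0205,.147]
print([np.round(tabpt(q,0.04,i,0),4) for i in range(4)],tabpt(q,.04,3,.066))
print(go(tabpt(q,.04,3,.066),np.pi/2+.147))
t=np.linspace(.04,1.59,13);print(np.round(np.c_[-np.diff(np.cos(t)),-np.diff(np.sin(t))]*.132,4).tolist())
```

```text
[array([0.5224, 0.0124, 0.028 ]), array([0.6312, 0.0286, 0.028 ]), array([0.5658, 0.0947, 0.028 ]), array([ 0.5878, -0.0537,  0.028 ])] [ 0.5974447  -0.11892708  0.0306393 ]
[array([-4.298e-01, -3.000e-04,  1.266e-01]), array([ 0.0016, -0.    , -0.0014])]
[[0.0018, -0.0169], [0.0039, -0.0166], [0.006, -0.0159], [0.008, -0.015], [0.0099, -0.0139], [0.0116, -0.0125], [0.0131, -0.0109], [0.0144, -0.0091], [0.0155, -0.0071], [0.0163, -0.0051], [0.0168, -0.003], [0.017, -0.0008]]
```

Request:
{"fn": "apply_moves", "kwargs": {"steps": [[[0,0,0],[0,0,0]],[[0,0,0],[0,0,0]],[[0,0,-0.08],[0,0,0]],[[0,0,-0.08],[0,0,0]]], "fingers": 45}}

```text
time: 29.35
tcp_pos: [0.565, 0.0933, 0.1729]
eef_rot: [0.654, 0.756, -0.001, -0.001]
force: [0.8, 0.0, -0.4]
opening: 0.0447
grasp_force: 0.0
```

Request:
{"fn": "apply_moves", "kwargs": {"steps": [[[-0.072,0,0],[0,0,0]],[[-0.072,0,0],[0,0,0]],[[-0.072,0,0],[0,0,0]],[[-0.072,0,0],[0,0,0]],[[-0.072,0,0],[0,0,0]],[[-0.07,0,0],[0,0,0]],[[0,0,0],[0,0,0]],[[0,0,0],[0,0,0]]]}}

```text
time: 30.35
tcp_pos: [0.5965, -0.1187, 0.1724]
eef_rot: [0.654, 0.756, -0.0, -0.001]
force: [0.0, 1.2, -0.5]
opening: 0.0452
grasp_force: 0.0
```

Request:
{"fn": "apply_moves", "kwargs": {"steps": [[[0,0,0.06],[0,0,0]],[[0,0,0.06],[0,0,0]],[[0,0,0.06],[0,0,0]],[[0,0,0.06],[0,0,0]],[[0,0,0.035],[0,0,0]],[[0,0,0.012],[0,0,0]],[[0,0,0],[0,0,0]]]}}

```text
time: 31.22
tcp_pos: [0.5971, -0.119, 0.03]
eef_rot: [0.654, 0.757, 0.0, 0.0]
force: [0.8, -0.4, 1.0]
opening: 0.045
grasp_force: 0.0
```

Request:
{"fn": "apply_moves", "kwargs": {"steps": [[[0,0,0],[0,0,0]],[[0,0,0],[0,0,0]],[[0,0,0],[0,0,0]],[[0,0,0],[0,0,0]],[[0,0,0],[0,0,0]]], "fingers": 10}}

```text
time: 31.85
tcp_pos: [0.5978, -0.1194, 0.0303]
eef_rot: [0.654, 0.756, 0.001, 0.001]
force: [4.7, -0.6, 2.2]
opening: 0.0194
grasp_force: 25.1
```

Request:
{"fn": "apply_moves", "kwargs": {"steps": [[[0.0018,0,-0.0169],[0,0,0]],[[0.0039,0,-0.0166],[0,0,0]],[[0.006,0,-0.0159],[0,0,0]],[[0.008,0,-0.015],[0,0,0]],[[0.0099,0,-0.0139],[0,0,0]],[[0.0116,0,-0.0125],[0,0,0]]]}}

```text
time: 32.6
tcp_pos: [0.5944, -0.0982, 0.0742]
eef_rot: [0.654, 0.757, 0.001, 0.0]
force: [9.5, 1.3, -7.2]
opening: 0.019
grasp_force: 24.9
```

Request:
{"fn": "apply_moves", "kwargs": {"steps": [[[0.0131,0,-0.0109],[0,0,0]],[[0.0144,0,-0.0091],[0,0,0]],[[0.0155,0,-0.0071],[0,0,0]],[[0.0163,0,-0.0051],[0,0,0]],[[0.0168,0,-0.003],[0,0,0]],[[0.017,0,-0.0008],[0,0,0]],[[0,0,0],[0,0,0]],[[0,0,0],[0,0,0]]]}}

```text
time: 33.6
tcp_pos: [0.5879, -0.0528, 0.0931]
eef_rot: [0.654, 0.757, 0.001, 0.001]
force: [6.1, 0.5, -1.0]
opening: 0.0192
grasp_force: 24.8
```

Request:
{"fn": "apply_moves", "kwargs": {"steps": [[[0,0,0],[0,0,0]],[[0,0,0],[0,0,0]],[[0,0,-0.08],[0,0,0]],[[0,0,-0.08],[0,0,0]],[[0,0,-0.06],[0,0,0]],[[-0.0725,-0.047,0],[0,0,0]],[[-0.0725,-0.047,0],[0,0,0]],[[-0.0725,-0.047,0],[0,0,0]]], "fingers": 45}}

```text
time: 34.6
tcp_pos: [0.532, -0.1716, 0.2026]
eef_rot: [0.654, 0.757, -0.0, -0.001]
force: [1.1, -0.1, -0.3]
opening: 0.0451
grasp_force: 0.0
```

Request:
{"fn": "apply_moves", "kwargs": {"steps": [[[-0.0725,-0.047,0],[0,0,0]],[[-0.0725,-0.047,0],[0,0,0]],[[-0.0725,-0.047,0],[0,0,0]],[[0,0,0],[0,0,0.105]],[[0,0,0],[0,0,0.105]],[[0,0,0],[0,0,0.105]],[[0,0,0],[0,0,0.105]],[[0,0,0],[0,0,0.105]]]}}

```text
time: 35.6
tcp_pos: [0.4786, -0.2882, 0.2025]
eef_rot: [0.895, 0.445, -0.0, -0.001]
force: [0.0, -0.3, -0.0]
opening: 0.0451
grasp_force: 0.0
```

Request:
{"fn": "apply_moves", "kwargs": {"steps": [[[0,0,0],[0,0,0.105]],[[0,0,0],[0,0,0.105]],[[0,0,0],[0,0,0.105]],[[0,0,0],[0,0,0.105]],[[0,0,0],[0,0,0.102]],[[0,0,0],[0,0,0]],[[0,0,0],[0,0,0]]]}}

```text
time: 36.48
tcp_pos: [0.4788, -0.2883, 0.2027]
eef_rot: [0.997, 0.074, -0.0, -0.0]
force: [0.1, 1.2, -0.3]
opening: 0.0447
grasp_force: 0.0
```

Run:
```python
from h import *
s=bot.get_state();print(s["joint_positions"],s["tcp_pos"])
c=bot.calibration("wrist");w=bot.camera("wrist")[:,:,::-1].copy();cv2.imwrite("pics/w4.png",w)
t=bot.camera("top")[:,:,::-1].copy();cv2.imwrite("pics/t4.png",t)
cv2.imwrite("pics/m4.png",np.vstack([cv2.resize(w,(640,400)),cv2.resize(t[130:280,230:470],(320,200))[:, :].repeat(2,1)[:200]]))
cap=np.array([(.544,-.264,.085),(.483,-.336,.085),(.403,-.261,.085),(.416,-.329,.085),(.536,-.332,.085),(.473,-.262,.085)])
print(np.round(pix("wrist",cap)))
```

```text
[-6.08051837e-01  1.62683068e-01  1.36070270e+00  5.97328985e-05
  1.61876333e+00  8.14567912e-01] [ 0.47882652 -0.2882965   0.20267642]
[[306. 118.]
 [375. 198.]
 [285. 263.]
 [355. 260.]
 [383. 140.]
 [294. 197.]]
```

View pics/m4.png

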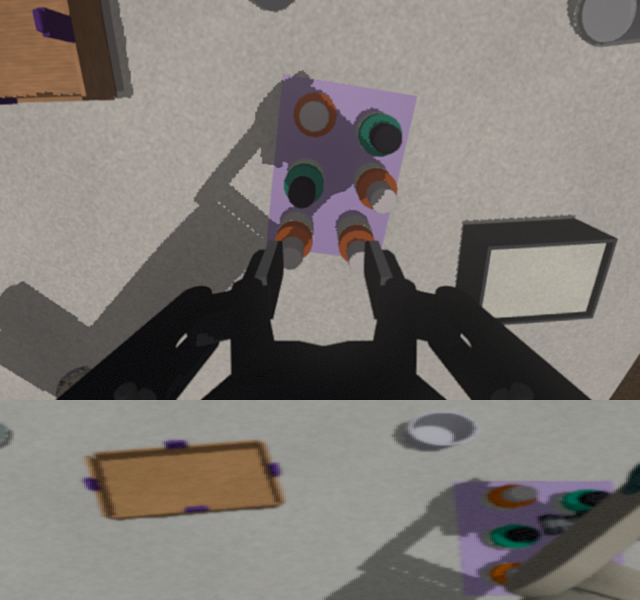

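All four walls are up in the top view. In the wrist view the amber cap tops are at (316,117), (383,201), (291,256) and (356,256), and the greens at (386,138) and (302,193).

Run:
```python
from h import *
P=ray("wrist",[(316,117),(383,201),(291,256),(356,256),(386,138),(302,193)],.086);print(np.round(P,3))
for x in P[:4]: print(go([x[0],x[1],.073],.147))
q=[.5768,.0205,.147];c,s=np.cos(q[2]),np.sin(q[2])
for u in((26,37),(26,-37),(-26,37),(-26,-37)):
    print(u,np.round([q[0]+c*u[0]/1e3-s*u[1]/1e3,q[1]+s*u[0]/1e3+c*u[1]/1e3],4))
```

```text
[[ 0.546 -0.272  0.086]
 [ 0.482 -0.343  0.086]
 [ 0.412 -0.266  0.086]
 [ 0.422 -0.329  0.086]
 [ 0.538 -0.334  0.086]
 [ 0.478 -0.269  0.086]]
[array([ 0.138 , -0.0125,  0.2595]), array([-0.0001,  0.0001,  0.0001])]
[array([-0.0109,  0.1094,  0.2595]), array([-0.0001,  0.0001,  0.0001])]
[array([-0.1252, -0.0635,  0.2596]), array([-0.0001,  0.0001,  0.0001])]
[array([-0.1252,  0.064 ,  0.2595]), array([-0.0001,  0.0001,  0.0001])]
(26, 37) [0.5971 0.0609]
(26, -37) [ 0.6079 -0.0123]
(-26, 37) [0.5457 0.0533]
(-26, -37) [ 0.5565 -0.0199]
```

Request:
{"fn": "apply_moves", "kwargs": {"steps": [[[0.068,-0.009,0],[0,0,0]],[[0.068,-0.008,0],[0,0,0]],[[0,0,0.06],[0,0,0]],[[0,0,0.06],[0,0,0]],[[0,0,0.06],[0,0,0]],[[0,0,0.05],[0,0,0]],[[0,0,0.028],[0,0,0]],[[0,0,0],[0,0,0]]]}}

```text
time: 37.58
tcp_pos: [0.5446, -0.2699, 0.073]
eef_rot: [0.997, 0.073, -0.001, -0.001]
force: [-0.0, -0.2, -0.5]
opening: 0.045
grasp_force: 0.0
```

Request:
{"fn": "apply_moves", "kwargs": {"steps": [[[0,0,0],[0,0,0]],[[0,0,0],[0,0,0]],[[0,0,0],[0,0,0]],[[0,0,0],[0,0,0]],[[0,0,0],[0,0,0]]], "fingers": 18, "grip_force": 40}}

```text
time: 38.2
tcp_pos: [0.5458, -0.2704, 0.0754]
eef_rot: [0.997, 0.073, 0.001, 0.001]
force: [0.0, 0.7, 5.2]
opening: 0.0245
grasp_force: 39.9
```

Request:
{"fn": "apply_moves", "kwargs": {"steps": [[[0,0,-0.02],[0,0,0]],[[0,0,-0.06],[0,0,0]],[[0,0,-0.08],[0,0,0]],[[0,0,-0.08],[0,0,0]],[[0,0,0],[0,0,0]]]}}

```text
time: 38.83
tcp_pos: [0.5462, -0.2709, 0.1982]
eef_rot: [0.997, 0.073, 0.003, 0.002]
force: [-0.6, -0.8, -1.3]
opening: 0.0245
grasp_force: 39.5
```

Run:
```python
from h import *
s=bot.get_state();print(s["tcp_pos"],s["force"],go([.6079,-.0123,.193],.147))
for n in("wrist",): cv2.imwrite("pics/w5.png",bot.camera(n)[:,:,::-1])
```

```text
[ 0.54620873 -0.27085361  0.19818007] [-0.56104814 -0.81633555 -1.3080649 ] [array([ 0.1969, -0.4939,  0.0093]), array([ 0.003 , -0.0038, -0.0012])]
```

View pics/w5.png

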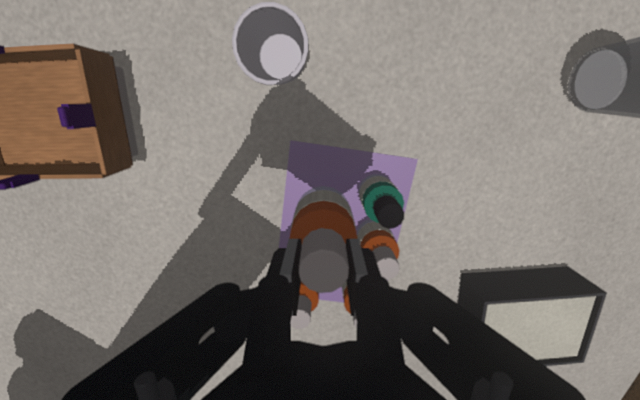

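The bottle is gripped and hangs straight; the cup at (271,43) is out of the path.

Request:
{"fn": "apply_moves", "kwargs": {"steps": [[[0.0281,-0.0706,0],[0,0,0]],[[0.0281,-0.0706,0],[0,0,0]],[[0.0281,-0.0706,0],[0,0,0]],[[0.0281,-0.0706,0],[0,0,0]],[[0.0281,-0.0706,0],[0,0,0]],[[0.0281,-0.0706,0],[0,0,0]],[[0.0281,-0.0706,0],[0,0,0]],[[0,0,0],[0,0,0]]]}}

```text
time: 39.88
tcp_pos: [0.606, -0.0089, 0.1913]
eef_rot: [0.997, 0.074, -0.002, -0.001]
force: [-0.5, 0.2, -1.6]
opening: 0.0245
grasp_force: 39.7
```

Request:
{"fn": "apply_moves", "kwargs": {"steps": [[[0,0,0.05],[0,0,0]],[[0,0,0.05],[0,0,0]],[[0,0,0.04],[0,0,0]],[[0,0,0.025],[0,0,0]],[[0,0,0.012],[0,0,0]],[[0,0,0.006],[0,0,0]],[[0,0,0],[0,0,0]],[[0,0,0],[0,0,0]]]}}

```text
time: 40.88
tcp_pos: [0.6074, -0.0114, 0.1057]
eef_rot: [0.997, 0.073, 0.002, 0.0]
force: [-4.4, 0.4, 9.1]
opening: 0.0246
grasp_force: 40.8
```

Request:
{"fn": "apply_moves", "kwargs": {"steps": [[[0,0,-0.002],[0,0,0]],[[0,0,0],[0,0,0]]]}}

```text
time: 41.12
tcp_pos: [0.6077, -0.0113, 0.1054]
eef_rot: [0.997, 0.073, 0.002, 0.0]
force: [-0.9, 0.9, 6.1]
opening: 0.0245
grasp_force: 40.5
```

Request:
{"fn": "apply_moves", "kwargs": {"steps": [[[0,0,0],[0,0,0]],[[0,0,0],[0,0,0]],[[0,0,-0.05],[0,0,0]],[[0,0,-0.08],[0,0,0]],[[0,0,-0.08],[0,0,0]]], "fingers": 45}}

```text
time: 41.75
tcp_pos: [0.6063, -0.0114, 0.2089]
eef_rot: [0.997, 0.073, -0.001, -0.0]
force: [0.1, 0.1, -0.0]
opening: 0.0447
grasp_force: 0.0
```

Run:
```python
from h import *
w=bot.camera("wrist")[:,:,::-1].copy();t=bot.camera("top")[:,:,::-1].copy();cv2.imwrite("pics/t6.png",t);cv2.imwrite("pics/w6.png",w)
cv2.imwrite("pics/m6.png",np.hstack([cv2.resize(w,(480,300)),cv2.resize(t[170:290,390:480],(225,300),interpolation=cv2.INTER_CUBIC)]))
print(go([.482,-.340,.2],.147))
```

```text
[array([-0.3455,  0.6133,  0.0263]), array([ 0.0014, -0.006 , -0.0011])]
```

View pics/m6.png

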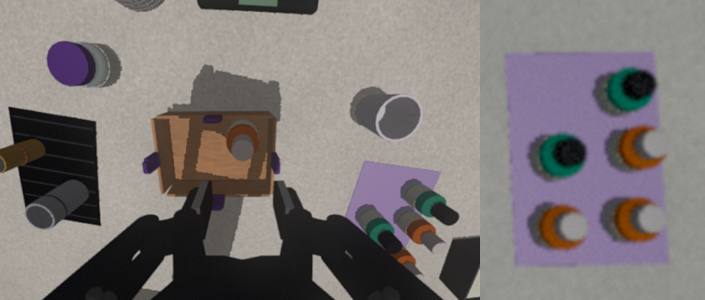

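Bottle A stands in the carton with the walls up. The remaining bottles are unmoved in the top crop: B at (651,145), C at (573,224), D at (652,219). Next is B.

Request:
{"fn": "apply_moves", "kwargs": {"steps": [[[-0.0432,0.077,0],[0,0,0]],[[-0.0432,0.077,0],[0,0,0]],[[-0.0432,0.077,0],[0,0,0]],[[-0.0432,0.077,0],[0,0,0]],[[-0.0432,0.077,0],[0,0,0]],[[-0.0432,0.077,0],[0,0,0]],[[-0.0432,0.077,0],[0,0,0]],[[-0.0432,0.077,0],[0,0,0]]]}}

```text
time: 42.85
tcp_pos: [0.4793, -0.3423, 0.2072]
eef_rot: [0.997, 0.073, -0.0, -0.0]
force: [-0.4, 0.4, 0.7]
opening: 0.0447
grasp_force: 0.0
```

Request:
{"fn": "apply_moves", "kwargs": {"steps": [[[0,0,0],[0,0,0]],[[0,0,0],[0,0,0]]]}}

```text
time: 43.1
tcp_pos: [0.4802, -0.3406, 0.2075]
eef_rot: [0.997, 0.073, -0.0, -0.001]
force: [0.2, 0.3, 0.1]
opening: 0.0451
grasp_force: 0.0
```

Run:
```python
from h import *
s=bot.get_state();print(s["tcp_pos"])
print(go([.482,-.342,.073],.147))
c=bot.calibration("wrist");w=bot.camera("wrist")[:,:,::-1].copy();cv2.imwrite("pics/w7.png",w)
t=bot.camera("top")[:,:,::-1].copy()
# amber body centroids (saturated orange) in wrist
for b in blobs(w,(3,150,60),(14,255,255),150): print(b,np.round(ray("wrist",[b[0]],.045,c),3))
```

```text
[ 0.4802076  -0.34063629  0.20747899]
[array([0.0033, 0.0036, 0.269 ]), array([-0.0009,  0.0004, -0.0012])]
([326.2, 173.3], 468) [[ 0.49  -0.342  0.045]]
([251.1, 228.0], 606) [[ 0.415 -0.268  0.045]]
([311.1, 231.3], 510) [[ 0.421 -0.335  0.045]]
```

View pics/w7.png

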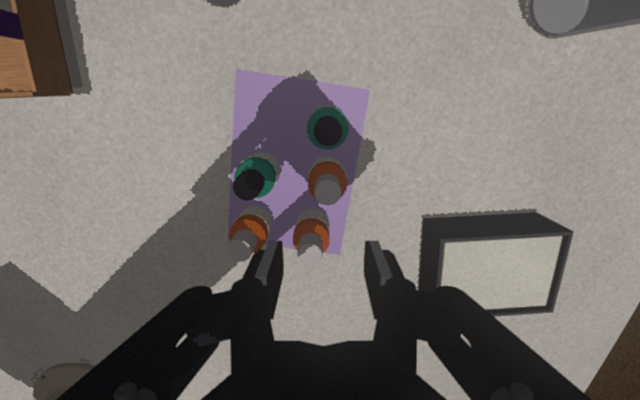

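B's cap top is at (327,190), C's at (245,243), D's at (313,244); greens at (328,130) and (249,184).

Request:
{"fn": "apply_moves", "kwargs": {"steps": [[[0.005,0.0036,0.06],[0,0,0]],[[0,0,0.06],[0,0,0]],[[0,0,0.06],[0,0,0]],[[0,0,0.055],[0,0,0]],[[0,0,0.03],[0,0,0]],[[0,0,0],[0,0,0]]]}}

```text
time: 43.95
tcp_pos: [0.4829, -0.3417, 0.075]
eef_rot: [0.997, 0.073, -0.001, -0.001]
force: [0.2, 0.0, 0.6]
opening: 0.045
grasp_force: 0.0
```

Request:
{"fn": "apply_moves", "kwargs": {"steps": [[[0,0,0],[0,0,0]],[[0,0,0],[0,0,0]],[[0,0,0],[0,0,0]],[[0,0,0],[0,0,0]],[[0,0,0],[0,0,0]]], "fingers": 18}}

```text
time: 44.58
tcp_pos: [0.4836, -0.3432, 0.0774]
eef_rot: [0.997, 0.073, 0.001, 0.001]
force: [0.6, -1.0, 6.3]
opening: 0.0247
grasp_force: 39.9
```

Request:
{"fn": "apply_moves", "kwargs": {"steps": [[[0,0,-0.02],[0,0,0]],[[0,0,-0.06],[0,0,0]],[[0,0,-0.08],[0,0,0]],[[0,0,-0.08],[0,0,0]],[[0,0,0],[0,0,0]],[[0,0,0],[0,0,0]]]}}

```text
time: 45.32
tcp_pos: [0.4825, -0.3422, 0.1945]
eef_rot: [0.997, 0.073, -0.001, -0.001]
force: [0.6, 0.7, -2.4]
opening: 0.0244
grasp_force: 39.6
```

Run:
```python
from h import *
print(go([.5565,-.0199,.19],.147))
```

```text
[array([ 0.2398, -0.6163,  0.0097]), array([-0.0011,  0.0009, -0.0011])]
```

Request:
{"fn": "apply_moves", "kwargs": {"steps": [[[0.03,-0.077,0],[0,0,0]],[[0.03,-0.077,0],[0,0,0]],[[0.03,-0.077,0],[0,0,0]],[[0.03,-0.077,0],[0,0,0]],[[0.03,-0.077,0],[0,0,0]],[[0.03,-0.077,0],[0,0,0]],[[0.03,-0.077,0],[0,0,0]],[[0.03,-0.077,0],[0,0,0]]]}}

```text
time: 46.32
tcp_pos: [0.5563, -0.019, 0.1935]
eef_rot: [0.997, 0.073, -0.002, -0.0]
force: [0.3, 0.6, -1.5]
opening: 0.0242
grasp_force: 39.7
```

Request:
{"fn": "apply_moves", "kwargs": {"steps": [[[0,0,0],[0,0,0]],[[0,0,0.05],[0,0,0]],[[0,0,0.05],[0,0,0]],[[0,0,0.04],[0,0,0]],[[0,0,0.02],[0,0,0]],[[0,0,0.006],[0,0,0]],[[0,0,0],[0,0,0]]]}}

```text
time: 47.2
tcp_pos: [0.5572, -0.0207, 0.1132]
eef_rot: [0.997, 0.072, 0.0, 0.0]
force: [0.7, -0.4, -1.1]
opening: 0.0241
grasp_force: 39.8
```

Request:
{"fn": "apply_moves", "kwargs": {"steps": [[[0,0,0.006],[0,0,0]],[[0,0,0.004],[0,0,0]],[[0,0,0.002],[0,0,0]],[[0,0,0],[0,0,0]],[[0,0,0],[0,0,0]]]}}

```text
time: 47.82
tcp_pos: [0.5573, -0.0204, 0.1074]
eef_rot: [0.997, 0.073, 0.0, 0.0]
force: [-0.6, -0.3, 4.6]
opening: 0.0242
grasp_force: 40.3
```

Touching the floor (4.6 N). Release, and look.

Request:
{"fn": "apply_moves", "kwargs": {"steps": [[[0,0,0],[0,0,0]],[[0,0,0],[0,0,0]],[[0,0,-0.05],[0,0,0]],[[0,0,-0.08],[0,0,0]],[[0,0,-0.07],[0,0,0]],[[0,0,0],[0,0,0]]], "fingers": 45}}

```text
time: 48.58
tcp_pos: [0.5584, -0.0206, 0.2103]
eef_rot: [0.997, 0.073, 0.003, 0.001]
force: [1.1, 0.9, -0.0]
opening: 0.0452
grasp_force: 0.0
```

Run:
```python
from h import *
t=bot.camera("top")[:,:,::-1].copy();cv2.imwrite("pics/t8.png",t)
t0=cv2.imread("pics/t6.png")
for n,im in(("before",t0),("now",t)): print(n,blobs(im,(3,130,90),(14,255,255),15))
print(go([.413,-.266,.073],.147),go([.422,-.331,.073],.147))
```

```text
before [([313.5, 181.4], 25), ([450.4, 223.9], 28), ([450.6, 231.6], 20), ([450.9, 257.6], 58), ([418.9, 258.4], 54)]
now [([319.4, 203.6], 32), ([448.3, 257.5], 49), ([418.4, 255.8], 16), ([417.1, 263.4], 22)]
[array([-0.3577,  0.4438,  0.269 ]), array([ 0.0004, -0.0015, -0.0011])] [array([-0.3587,  0.5751,  0.2691]), array([ 0.0004, -0.0015, -0.0011])]
```

Request:
{"fn": "apply_moves", "kwargs": {"steps": [[[-0.051,0.0634,0],[0,0,0]],[[-0.051,0.0634,0],[0,0,0]],[[-0.051,0.0634,0],[0,0,0]],[[-0.051,0.0634,0],[0,0,0]],[[-0.051,0.0634,0],[0,0,0]],[[-0.051,0.0634,0],[0,0,0]],[[-0.051,0.0634,0],[0,0,0]],[[0,0,0],[0,0,0]]]}}

```text
time: 49.62
tcp_pos: [0.411, -0.2672, 0.205]
eef_rot: [0.997, 0.071, -0.001, -0.001]
force: [0.5, -0.8, -0.1]
opening: 0.0452
grasp_force: 0.0
```

Run:
```python
from h import *
s=bot.get_state();print(s["tcp_pos"],bot.calibration("wrist")["R"].round(4).tolist(),bot.calibration("wrist")["t"])
w=bot.camera("wrist")[:,:,::-1].copy();cv2.imwrite("pics/w9.png",w)
t=bot.camera("top")[:,:,::-1].copy()[140:290,230:480]
cv2.imwrite("pics/m9.png",np.vstack([w[100:400],cv2.resize(t,(640,384))[:300]]))
```

```text
[ 0.41097478 -0.26717472  0.20503198] [[0.1413, -0.99, -0.0019], [-0.9394, -0.1347, 0.3154], [-0.3125, -0.0428, -0.949]] [-0.32200915  0.3209481   0.46067916]
```

View pics/m9.png

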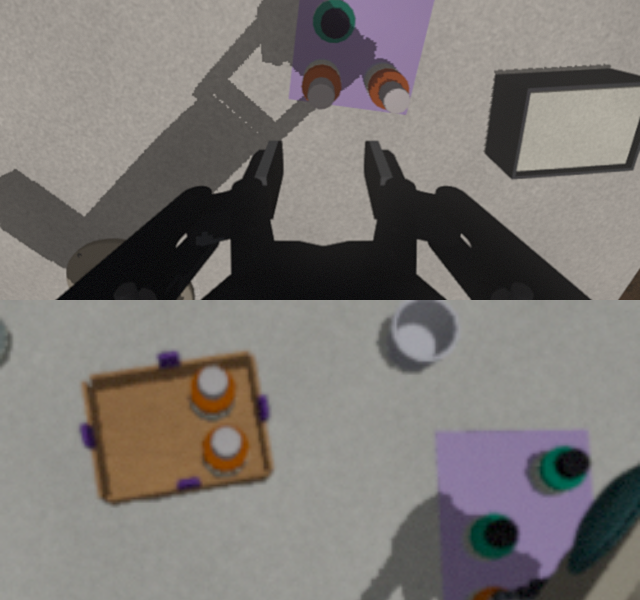

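Both placed bottles stand upright inside the walls. In the wrist image cap C is at (321,194) and cap D at (397,200).

Run:
```python
from h import *
P=ray("wrist",[(321,194),(397,200)],.086);print(P.round(4))
for p in P: print(go([p[0],p[1],.073],.147))
```

```text
[[ 0.4122 -0.263   0.086 ]
 [ 0.4166 -0.3336  0.086 ]]
[array([ 0.0008, -0.0044,  0.2651]), array([-0.0013,  0.0008, -0.0016])]
[array([-0.0108,  0.1366,  0.2649]), array([-0.0013,  0.0008, -0.0016])]
```

Request:
{"fn": "apply_moves", "kwargs": {"steps": [[[0.001,-0.004,0.06],[0,0,0]],[[0,0,0.06],[0,0,0]],[[0,0,0.06],[0,0,0]],[[0,0,0.055],[0,0,0]],[[0,0,0.026],[0,0,0]],[[0,0,0],[0,0,0]]]}}

```text
time: 50.48
tcp_pos: [0.4128, -0.2629, 0.0756]
eef_rot: [0.997, 0.073, -0.001, -0.001]
force: [-0.4, -0.3, 0.9]
opening: 0.0454
grasp_force: 0.0
```

Request:
{"fn": "apply_moves", "kwargs": {"steps": [[[0,0,0],[0,0,0]],[[0,0,0],[0,0,0]],[[0,0,0],[0,0,0]],[[0,0,0],[0,0,0]],[[0,0,0],[0,0,0]]], "fingers": 18}}

```text
time: 51.1
tcp_pos: [0.4136, -0.2643, 0.0777]
eef_rot: [0.997, 0.073, 0.001, 0.001]
force: [1.2, 0.2, 4.8]
opening: 0.0243
grasp_force: 40.0
```

Request:
{"fn": "apply_moves", "kwargs": {"steps": [[[0,0,-0.02],[0,0,0]],[[0,0,-0.06],[0,0,0]],[[0,0,-0.08],[0,0,0]],[[0,0,-0.08],[0,0,0]],[[0,0,0],[0,0,0]],[[0,0,0],[0,0,0]]]}}

```text
time: 51.85
tcp_pos: [0.4122, -0.2634, 0.1951]
eef_rot: [0.997, 0.073, -0.001, -0.001]
force: [-1.0, 0.9, -2.5]
opening: 0.0243
grasp_force: 39.7
```

Run:
```python
from h import *
print(go([.5971,.0609,.195],.147))
```

```text
[array([ 4.597e-01, -5.884e-01,  4.000e-04]), array([-0.0011,  0.001 , -0.0012])]
```

Request:
{"fn": "apply_moves", "kwargs": {"steps": [[[0,0,-0.08],[0,0,0]],[[0.046,-0.0588,0],[0,0,0]],[[0.046,-0.0588,0],[0,0,0]],[[0.046,-0.0588,0],[0,0,0]],[[0.046,-0.0588,0],[0,0,0]],[[0.046,-0.0588,0],[0,0,0]]]}}

```text
time: 52.6
tcp_pos: [0.505, -0.1004, 0.234]
eef_rot: [0.997, 0.073, -0.002, -0.001]
force: [0.2, 0.7, -2.9]
opening: 0.0245
grasp_force: 40.0
```

Request:
{"fn": "apply_moves", "kwargs": {"steps": [[[0.046,-0.0588,0],[0,0,0]],[[0.046,-0.0588,0],[0,0,0]],[[0.046,-0.0588,0],[0,0,0]],[[0.046,-0.0588,0],[0,0,0]],[[0.046,-0.0588,0],[0,0,0]],[[0,0,0],[0,0,0]],[[0,0,0],[0,0,0]]]}}

```text
time: 53.48
tcp_pos: [0.5972, 0.0601, 0.2345]
eef_rot: [0.997, 0.073, -0.002, 0.0]
force: [0.8, -0.3, -1.9]
opening: 0.0244
grasp_force: 40.1
```

Request:
{"fn": "apply_moves", "kwargs": {"steps": [[[0,0,0.06],[0,0,0]],[[0,0,0.06],[0,0,0]],[[0,0,0.06],[0,0,0]],[[0,0,0.04],[0,0,0]],[[0,0,0.018],[0,0,0]],[[0,0,0.006],[0,0,0]],[[0,0,0],[0,0,0]],[[0,0,0],[0,0,0]]]}}

```text
time: 54.48
tcp_pos: [0.5983, 0.0605, 0.1154]
eef_rot: [0.997, 0.073, 0.001, -0.0]
force: [-0.4, 0.0, -2.0]
opening: 0.0243
grasp_force: 40.0
```

Request:
{"fn": "apply_moves", "kwargs": {"steps": [[[0,0,0.008],[0,0,0]],[[0,0,0.005],[0,0,0]],[[0,0,0.003],[0,0,0]],[[0,0,0],[0,0,0]],[[0,0,0],[0,0,0]]]}}

```text
time: 55.1
tcp_pos: [0.5982, 0.0605, 0.1079]
eef_rot: [0.997, 0.073, 0.001, -0.0]
force: [-1.5, 0.3, 4.8]
opening: 0.0244
grasp_force: 40.9
```

Request:
{"fn": "apply_moves", "kwargs": {"steps": [[[0,0,0],[0,0,0]],[[0,0,0],[0,0,0]],[[0,0,-0.05],[0,0,0]],[[0,0,-0.08],[0,0,0]],[[0,0,-0.07],[0,0,0]],[[0,0,0],[0,0,0]]], "fingers": 45}}

```text
time: 55.85
tcp_pos: [0.5991, 0.0604, 0.2101]
eef_rot: [0.997, 0.073, 0.003, 0.0]
force: [0.2, 0.3, 0.4]
opening: 0.0447
grasp_force: 0.0
```

Run:
```python
from h import *
t=bot.camera("top")[:,:,::-1].copy();cv2.imwrite("pics/t10.png",t)
print(blobs(t,(3,130,90),(14,255,255),15))
print(go([.4166,-.334,.205],.147))
```

```text
[([284.2, 186.9], 22), ([315.7, 202.9], 32), ([447.5, 256.7], 33), ([454.3, 264.1], 19)]
[array([-0.4738,  0.7279,  0.0039]), array([ 0.0001, -0.0018, -0.0011])]
```

Request:
{"fn": "apply_moves", "kwargs": {"steps": [[[-0.0474,0.0728,0],[0,0,0]],[[-0.0474,0.0728,0],[0,0,0]],[[-0.0474,0.0728,0],[0,0,0]],[[-0.0474,0.0728,0],[0,0,0]],[[-0.0474,0.0728,0],[0,0,0]]]}}

```text
time: 56.52
tcp_pos: [0.5056, -0.1378, 0.2044]
eef_rot: [0.997, 0.073, -0.001, -0.001]
force: [0.6, -0.5, -0.2]
opening: 0.045
grasp_force: 0.0
```

Request:
{"fn": "apply_moves", "kwargs": {"steps": [[[-0.0474,0.0728,0],[0,0,0]],[[-0.0474,0.0728,0],[0,0,0]],[[-0.0474,0.0728,0],[0,0,0]],[[-0.0474,0.0728,0],[0,0,0]],[[-0.0474,0.0728,0],[0,0,0]],[[0,0,0],[0,0,0]],[[0,0,0],[0,0,0]]]}}

```text
time: 57.4
tcp_pos: [0.4159, -0.3334, 0.205]
eef_rot: [0.997, 0.073, -0.001, -0.001]
force: [0.4, 0.3, 1.0]
opening: 0.0445
grasp_force: 0.0
```

Run:
```python
from h import *
s=bot.get_state();print(s["tcp_pos"])
w=bot.camera("wrist")[:,:,::-1].copy();t=bot.camera("top")[:,:,::-1].copy()[140:290,230:480]
cv2.imwrite("pics/m11.png",np.vstack([w[100:400],cv2.resize(t,(640,384))[:300]]))
```

```text
[ 0.41586673 -0.33343411  0.2050336 ]
```

View pics/m11.png

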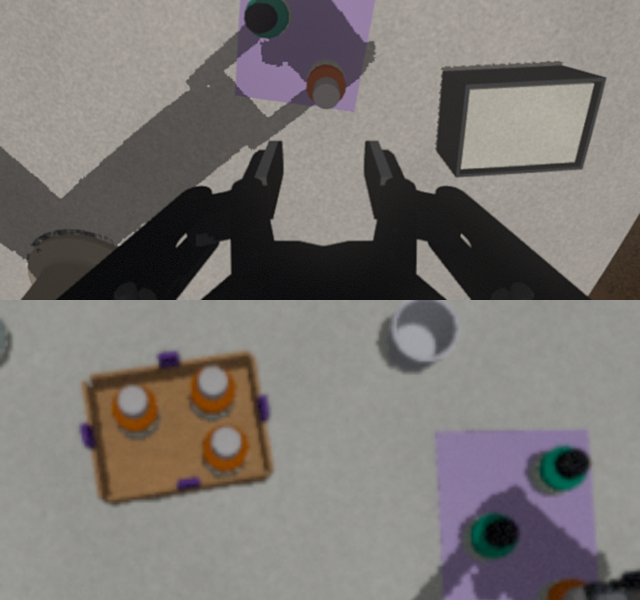

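Three bottles stand in the carton with all walls up; the last cap is at (326,194), almost directly under the jaws.

Request:
{"fn": "apply_moves", "kwargs": {"steps": [[[0.001,0.003,0.06],[0,0,0]],[[0,0,0.06],[0,0,0]],[[0,0,0.06],[0,0,0]],[[0,0,0.055],[0,0,0]],[[0,0,0.027],[0,0,0]],[[0,0,0],[0,0,0]]]}}

```text
time: 58.25
tcp_pos: [0.4167, -0.3347, 0.0747]
eef_rot: [0.997, 0.073, -0.0, -0.001]
force: [0.1, -0.4, 0.6]
opening: 0.0449
grasp_force: 0.0
```

Request:
{"fn": "apply_moves", "kwargs": {"steps": [[[0,0,0],[0,0,0]],[[0,0,0],[0,0,0]],[[0,0,0],[0,0,0]],[[0,0,0],[0,0,0]],[[0,0,0],[0,0,0]]], "fingers": 18}}

```text
time: 58.88
tcp_pos: [0.4174, -0.3359, 0.0769]
eef_rot: [0.997, 0.073, 0.001, 0.001]
force: [0.1, 1.4, 5.0]
opening: 0.0242
grasp_force: 39.8
```

Request:
{"fn": "apply_moves", "kwargs": {"steps": [[[0,0,-0.02],[0,0,0]],[[0,0,-0.06],[0,0,0]],[[0,0,-0.08],[0,0,0]],[[0,0,-0.08],[0,0,0]],[[0,0,-0.08],[0,0,0]],[[0,0,0],[0,0,0]],[[0,0,0],[0,0,0]]]}}

```text
time: 59.75
tcp_pos: [0.4163, -0.3352, 0.234]
eef_rot: [0.997, 0.073, -0.001, -0.001]
force: [0.0, -0.1, -3.2]
opening: 0.0245
grasp_force: 39.7
```

Run:
```python
from h import *
print(go([.5457,.0533,.235],.147))
```

```text
[array([ 0.3685, -0.7314, -0.0014]), array([-0.001 ,  0.0008, -0.0012])]
```

Request:
{"fn": "apply_moves", "kwargs": {"steps": [[[0.0368,-0.0731,0],[0,0,0]],[[0.0368,-0.0731,0],[0,0,0]],[[0.0368,-0.0731,0],[0,0,0]],[[0.0368,-0.0731,0],[0,0,0]],[[0.0368,-0.0731,0],[0,0,0]]]}}

```text
time: 60.38
tcp_pos: [0.4808, -0.1398, 0.2331]
eef_rot: [0.997, 0.073, -0.002, -0.001]
force: [0.1, -0.6, -2.2]
opening: 0.0243
grasp_force: 39.8
```

Request:
{"fn": "apply_moves", "kwargs": {"steps": [[[0.0368,-0.0731,0],[0,0,0]],[[0.0368,-0.0731,0],[0,0,0]],[[0.0368,-0.0731,0],[0,0,0]],[[0.0368,-0.0731,0],[0,0,0]],[[0.0368,-0.0731,0],[0,0,0]],[[0,0,0],[0,0,0]],[[0,0,0],[0,0,0]]]}}

```text
time: 61.25
tcp_pos: [0.5452, 0.0525, 0.2336]
eef_rot: [0.997, 0.073, -0.002, 0.0]
force: [-0.8, 0.8, -1.4]
opening: 0.0245
grasp_force: 39.9
```

Request:
{"fn": "apply_moves", "kwargs": {"steps": [[[0,0,0.06],[0,0,0]],[[0,0,0.06],[0,0,0]],[[0,0,0.06],[0,0,0]],[[0,0,0.04],[0,0,0]],[[0,0,0.018],[0,0,0]],[[0,0,0.006],[0,0,0]],[[0,0,0],[0,0,0]],[[0,0,0],[0,0,0]]]}}

```text
time: 62.25
tcp_pos: [0.5463, 0.0528, 0.1143]
eef_rot: [0.997, 0.073, 0.001, -0.0]
force: [0.6, 0.2, -1.8]
opening: 0.0245
grasp_force: 39.9
```

Request:
{"fn": "apply_moves", "kwargs": {"steps": [[[0,0,0.008],[0,0,0]],[[0,0,0.005],[0,0,0]],[[0,0,0.003],[0,0,0]],[[0,0,0],[0,0,0]],[[0,0,0],[0,0,0]]]}}

```text
time: 62.88
tcp_pos: [0.5464, 0.053, 0.107]
eef_rot: [0.997, 0.073, 0.001, -0.0]
force: [-2.7, -0.1, 7.0]
opening: 0.0248
grasp_force: 40.7
```

Request:
{"fn": "apply_moves", "kwargs": {"steps": [[[0,0,0],[0,0,0]],[[0,0,0],[0,0,0]],[[0,0,-0.05],[0,0,0]],[[0,0,-0.08],[0,0,0]],[[0,0,-0.08],[0,0,0]],[[-0.08,0,-0.05],[0,0,0]],[[-0.09,0,0],[0,0,0]],[[0,0,0],[0,0,0]]], "fingers": 45}}

```text
time: 63.88
tcp_pos: [0.46, 0.0403, 0.2355]
eef_rot: [0.997, 0.072, 0.0, 0.0]
force: [-0.2, 0.1, 0.3]
opening: 0.045
grasp_force: 0.0
```

Run:
```python
from h import *
s=bot.camera("scene")[:,:,::-1].copy()[110:330,130:450];t=bot.camera("top")[:,:,::-1].copy()[120:290,140:480]
cv2.imwrite("pics/m12.png",np.vstack([cv2.resize(s,(436,300)),cv2.resize(t,(436,218))]).repeat(1,0) if 0 else np.hstack([cv2.resize(s,(400,275)),cv2.resize(t,(400,200)).copy() if 0 else cv2.copyMakeBorder(cv2.resize(t,(400,200)),0,75,0,0,0)]))
```

```text
(no output)
```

View pics/m12.png

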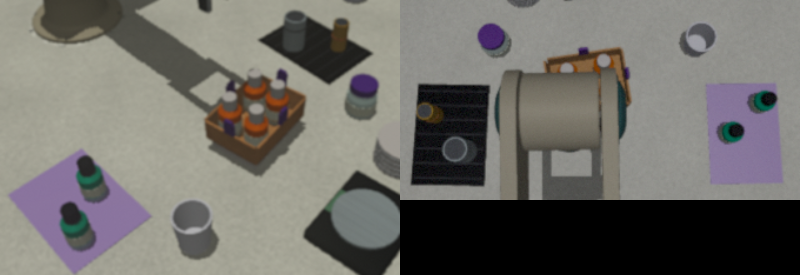

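The picture shows all four amber bottles upright in the carton at about (255,105), with the walls up. The greens are still on the lilac mat, and the shaker and jigger are on the drip mat.

```bash
python3 -c "
from station import bot
print(bot.hand_in())"
```

```text
the job is handed in; nothing more can be done
None
```

I handed the job in at about 64 s of the 210 s allowed: the shaker and jigger stand on the drip mat, all four carton walls are up, the four amber bottles stand upright inside, and the green bottles were left where they were.

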